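# Charge the glass-cutting feeder

### The arm

A 6-joint arm with a two-finger parallel gripper is mounted at the origin on the work surface. World frame = base frame: x ahead of the robot, y to its left, z up, the work surface at z = 0. Lengths are in m, angles in rad, forces in N, time in s.
With the tool pointing down it reaches from about 0.35 to 0.975 m from the base axis. Payload 4.9 kg.
Tool frame: the origin (TCP) lies midway between the tips of the shut fingers; the grasp point (between the pads) lies 19 mm behind it; z points along the fingers, y is the direction in which the jaws open and shut (so a half turn about z gives the same grasp; the last joint's range is limited). The gripper opens to 85 mm and grips with 20 to 120 N. Pads are 22 mm wide; open, the fingers measure 114 mm over their backs; the gripper's body (76 mm by 85 mm) begins 54 mm behind the grasp point. The pads swing forward as they close: fully open they stand 13 mm farther back than shut.
Start: joints at [1.035, 0.053, 1.613, -0, 1.476, -0.119], TCP at [0.253, 0.571, 0.231] pointing down, gripper open.
Joint ranges: [-3.01, 3.01], [-1.01, 2.22], [0.06, 2.58], [-1.02, 4.17], [0.09, 2.62], [-3.14, 3.14]. Speed limits (rad/s): [2.57, 2.57, 3.14, 3.14, 3.14, 3.14].

### API

Orientations are given as a unit quaternion [w, x, y, z].
In Python, from plant import state, grab_frame, camera_params, job_done, boxes_of gives the robot as it stands.
- The arm moves only by the tool step_arm, never from a script. Its argument "steps" is a list of rows, each a list of 4 numbers: the shift along the tool's x, y, z in mm, then the turn about the tool's z in degrees. A call has 1 to 8 rows; each row shifts and turns the pose as measured when the row begins, along the tool's axes as they then stand; what a row does not reach is not made up. A row lasts 1/10 s, in which the tool goes at most 50 mm and 8.59 degrees, less where a joint would pass 70% of its speed; a pose out of reach is approached as far as the arm can. A call is refused whole if a number of a shift passes 50 or a number of a turn 8.59, either way. A call with a gripper value outside its range is refused whole. "claw" is the opening in per cent of the stroke, from 0 (shut) to 100 (fully open), set as the call begins (left out, the last holds). The fingers move at their own pace and stop on an object; the grip force is fixed at half the most. Time passes only in rows, so rows that do not move let the fingers close. It gives the time, the measured TCP pose, the force and the opening at its end, in the units of the state.
- state(): the state, without advancing time (a new reading comes with each control period).
- grab_frame(name): name is "scene" or "top" or "wrist"; returns (picture, depth): 420x560x3 uint8, red, green, blue; 420x560 float32, m along the optical axis (not along the pixel's ray), 0 where there is no reading.
- camera_params(name): a dict with "mtx" (3x3 intrinsics, pixels), "extrinsics" (4x4, takes a point from camera to world coordinates); the wrist camera has in their place "T_tool_cam" (4x4, takes a point from camera to tool coordinates, whose origin is the TCP and whose axes are the flange's). Camera axes: x right, y down, z forward; pixel columns grow to the right and rows downward; lengths in m; the calibration is good to about 2 mm. A picture is of the moment at which its call begins: read the wrist's pose just before it. camera_params takes no time and is no camera call.
- job_done(): hands the job in, once; it reports no verdict.
Trained networks look in the newest picture that a camera, given by its name, has taken for a name from the list of things; names that differ only in an ending like _2 or _b are one class to them, and where a whole thing is asked for, a point or a joint stands for the part that bears it (a point fixed in the world has none). Each returns a list of dicts, best first, with "p" (0 to 1); they miss things now and then, are a little off and sometimes report something else, mostly with a low value. They report only what shows in the picture. A call takes as long as a camera call. They do not tell look-alikes from the thing itself.
- boxes_of(camera, label): "box" ([left, top, width, height] in pixels, round what is visible of it).
The state is a dict: "time": time; "joint_pos": joint angles; "joint_vel": joint speeds; "joint_efforts": joint torques, N m; "tool_pos": TCP position; "tool_rot": TCP orientation; "contact_force": force on the tool from outside, world axes, zero at the start; "ft_torque": the same for the moment, N m; "gripper_width": opening from 0.0 (shut) to 1.0 (fully open).
Only numpy, scipy, OpenCV 4.12 (cv2) and the standard library are available. Lean on these libraries where they do the work, as an engineer would, in place of code of your own. Each camera call takes 0.05 s, during which the arm holds its last target. There are 200 camera calls.

### The job

Get the glass-cutting feeder ready for the next run: push every red glass blank from the mat, one after another, flat down into the spring-loaded magazine until the red latches snap over it and hold it, and drop every dressing rod from the blue rinse caddy end-down into the dark steel rod holder. When everything is loaded, and not before, throw the feed lever fully over towards the magazine; leave the tumbler, the coolant bottle and the brush where they are.

Things in the scene. Friction and masses are not known exactly. Their poses are not given: they have to be found in the camera images.
- station: blank feeder: green base plate 300 x 92 x 10 mm, screwed down, carrying the spring-loaded magazine and, on its end nearer the robot, the feed lever. Origin on the table under the magazine's centre line, z up, x along the plate and the magazine's long side, from lever to magazine (roughly away from the robot). Outside, the magazine is 70 mm wide (y) and reaches to x = +-78 mm at its latch housings
- mouth (a point): centre of the magazine's mouth, 161 mm above the table, axes as the station's. The well is 94 (x) by 60 mm (y) inside, open above, between four aluminium corner posts 145 mm high with outward-flared steel lips on top. Both long sides (+-y) are open in the middle, 66 mm wide down to the base, so that fingers can pass down beside a blank. Four blanks fit, flat on one another
- latch_line (a point): centre of the well at the latches' undersides, 115 mm above the table. A red sprung latch 26 mm wide at each short end (+-x) reaches in to 39 mm from the centre line; its slope, up to 137 mm above the table, yields outwards to a blank pushed past. A blank laid in comes to rest on the slopes, underside about 14 mm above this point, or lower
- follower_top (a point): centre of the top of the orange sprung plate under the blanks. A blank pushed down at its middle till its top is 2 to 4 mm below the latch line is caught, and when let go rests with its top up against the latches. The push needed is about 6 N for the first blank and rises with every one to about 14 N for the fourth
- follower (a joint): how far the orange sprung plate under the blanks is pressed down, m: 0 when the magazine is empty (plate 3 mm below the latches), about 0.013, 0.029, 0.045 and 0.061 with 1 to 4 blanks latched; at most 0.082
- feed_lever (a joint): angle of the feed lever, rad: 0 leaning towards the robot, 0.5 upright, 1.0 fully over towards the magazine; it stays where it is left and takes about 1 N at the ball. It turns about a horizontal axis along the station's y at x = -145 mm, y = 0, 32 mm above the table
- feed_lever_tip (a point): centre of the red ball (26 mm across) at the end of the feed lever, 85 mm from the lever's axis, about 107 to 117 mm above the table
- caddy: blue plastic rinse caddy, fixed, in which the dressing rods stand at the start: 36 mm (x) by 136 mm (y), 62 mm high, with three square pockets 24 mm wide in a row along its y, 48 mm apart, floors 6 mm above the table. Origin under its centre, z up
- holder: dark steel rod holder, fixed: 34 mm (x) by 134 mm (y), 62 mm high, with three square pockets 22 mm wide in a row along its y, 48 mm apart, floors 6 mm above the table (56 mm deep). Origin under its centre, z up
- mat: black rubber drip mat 300 x 300 x 3 mm, fixed, on which the glass blanks lie. Origin under its centre
- holder_pocket1 (a point): centre of the mouth of pocket 1 of the rod holder, 62 mm above the table
- holder_pocket2 (a point): centre of the mouth of pocket 2 of the rod holder, 62 mm above the table
- holder_pocket3 (a point): centre of the mouth of pocket 3 of the rod holder, 62 mm above the table
- blank1: flat red glass blank with a pale panel on top, 90 (x) x 56 (y) x 16 mm (z), about 0.2 kg; origin at the centre of its underside. May be absent
- blank2: flat red glass blank with a pale panel on top, 90 (x) x 56 (y) x 16 mm (z), about 0.2 kg; origin at the centre of its underside. May be absent
- blank3: flat red glass blank with a pale panel on top, 90 (x) x 56 (y) x 16 mm (z), about 0.2 kg; origin at the centre of its underside. May be absent
- blank4: flat red glass blank with a pale panel on top, 90 (x) x 56 (y) x 16 mm (z), about 0.2 kg; origin at the centre of its underside. May be absent
- rod1: round white dressing rod with an orange upper end, 16 mm across and 130 mm long, 60 g, standing in the caddy (it may lean a little) with its top 136 mm above the table; origin at the centre of its lower end, z along the rod. May be absent
- rod2: round white dressing rod with an orange upper end, 16 mm across and 130 mm long, 60 g, standing in the caddy (it may lean a little) with its top 136 mm above the table; origin at the centre of its lower end, z along the rod. May be absent
- rod3: round white dressing rod with an orange upper end, 16 mm across and 130 mm long, 60 g, standing in the caddy (it may lean a little) with its top 136 mm above the table; origin at the centre of its lower end, z along the rod. May be absent
- tumbler: amber glass tumbler 84 mm across the rim, 92 mm high, to be left alone; origin under its centre
- coolant: white coolant bottle with a blue cap, 60 mm across, 150 mm high, to be left alone; origin under its centre
- brush: hand brush lying on the bench, to be left alone; origin under its middle
Not all that is in view belongs to the job. What is shaped like the rod1 but turquoise or yellow is not meant. Leave any turquoise look-alike of the blank1 alone.

How it is judged:
On the way, in this order (a step that is already met when the one before it is completed fails the run):
1. every blank is latched in the magazine and every rod stands in the holder, with the feed lever still back (z of blank1 in the frame of latch_line between -0.09 and -0.0125 m and x of blank1 in the frame of latch_line between -0.008 and 0.008 m and y of blank1 in the frame of latch_line between -0.008 and 0.008 m and angle between each of blank1, blank2, blank3, blank4's own z axis and vertical below 0.1 rad and z of blank2 in the frame of latch_line between -0.09 and -0.0125 m and x of blank2 in the frame of latch_line between -0.008 and 0.008 m and y of blank2 in the frame of latch_line between -0.008 and 0.008 m and z of blank3 in the frame of latch_line between -0.09 and -0.0125 m and x of blank3 in the frame of latch_line between -0.008 and 0.008 m and y of blank3 in the frame of latch_line between -0.008 and 0.008 m and z of blank4 in the frame of latch_line between -0.09 and -0.0125 m and x of blank4 in the frame of latch_line between -0.008 and 0.008 m and y of blank4 in the frame of latch_line between -0.008 and 0.008 m and z of each of rod1, rod2, rod3 in the frame of holder below 0.014 m and x of rod1 in the frame of holder between -0.012 and 0.012 m and y of rod1 in the frame of holder between -0.065 and 0.065 m and angle between each of rod1, rod2, rod3's own z axis and vertical below 0.2 rad and x of rod2 in the frame of holder between -0.012 and 0.012 m and y of rod2 in the frame of holder between -0.065 and 0.065 m and x of rod3 in the frame of holder between -0.012 and 0.012 m and y of rod3 in the frame of holder between -0.065 and 0.065 m and value of joint feed_lever below 0.6 rad), for 0.3 s.
2. the feed lever is thrown over (value of joint feed_lever above 0.85 rad), for 0.2 s.
At the end, for the whole second after the job is handed in: every blank lies flat in the magazine within 8 mm of its centre line, its top under the latches (within 3.5 mm of the latch undersides or lower); every rod stands in a pocket of the holder with its lower end at most 14 mm above the table; all at rest; the feed lever at more than 0.85 rad (z of blank1 in the frame of latch_line between -0.09 and -0.0125 m and x of blank1 in the frame of latch_line between -0.008 and 0.008 m and y of blank1 in the frame of latch_line between -0.008 and 0.008 m and angle between each of blank1, blank2, blank3, blank4's own z axis and vertical below 0.1 rad and z of blank2 in the frame of latch_line between -0.09 and -0.0125 m and x of blank2 in the frame of latch_line between -0.008 and 0.008 m and y of blank2 in the frame of latch_line between -0.008 and 0.008 m and z of blank3 in the frame of latch_line between -0.09 and -0.0125 m and x of blank3 in the frame of latch_line between -0.008 and 0.008 m and y of blank3 in the frame of latch_line between -0.008 and 0.008 m and z of blank4 in the frame of latch_line between -0.09 and -0.0125 m and x of blank4 in the frame of latch_line between -0.008 and 0.008 m and y of blank4 in the frame of latch_line between -0.008 and 0.008 m and z of each of rod1, rod2, rod3 in the frame of holder below 0.014 m and x of rod1 in the frame of holder between -0.012 and 0.012 m and y of rod1 in the frame of holder between -0.065 and 0.065 m and angle between each of rod1, rod2, rod3's own z axis and vertical below 0.2 rad and x of rod2 in the frame of holder between -0.012 and 0.012 m and y of rod2 in the frame of holder between -0.065 and 0.065 m and x of rod3 in the frame of holder between -0.012 and 0.012 m and y of rod3 in the frame of holder between -0.065 and 0.065 m and linear speed of each of blank1, blank2, blank3, blank4, rod1, rod2, rod3 below 0.02 m/s and value of joint feed_lever above 0.85 rad); the robot touches nothing.
It fails at once if the tumbler is moved more than 3 cm (distance of tumbler from where it was at the start of the episode above 0.03 m).
It fails at once if the coolant is moved more than 3 cm (distance of coolant from where it was at the start of the episode above 0.03 m).
It fails at once if the brush is moved more than 3 cm (distance of brush from where it was at the start of the episode above 0.03 m).
It fails at once if the feed lever is thrown before everything is loaded (value of joint feed_lever above 0.6 rad and (horizontal distance between any of blank1, blank2, blank3, blank4 and latch_line above 0.06 m or z of any of rod1, rod2, rod3 in the frame of holder above 0.02 m or horizontal distance between any of rod1, rod2, rod3 and holder above 0.08 m)).
Of blank1, blank2, blank3, blank4 only 3 to 4 are there at a start; the rules pass over those that are not, and their reading is None.
Of rod1, rod2, rod3 only 2 to 3 are there at a start; the rules pass over those that are not, and their reading is None.
At some moment in a run one of blank1, blank2, blank3, blank4 may be knocked a few centimetres aside while the robot is not near it.
It also fails if it takes over 210 s, if anything falls off the work surface, if the arm or the gripper's body presses on something with over 40 N, if the wrist force passes 120 N, or if a joint passes its speed limit or range.

## Working session

There is one attempt and no reset: what is moved stays moved. The work goes in short steps, Python scripts to look and compute and a tool call to move; the robot and the scene stay as the last step left them, time stands still between calls to the robot, and variables do not carry over. Pictures are saved under pics/ and viewed, about 12 in all and at most 16, crops included, and the job is handed in when it is done.

Besides the shell and the picture viewer there is one more tool, called after "Emit:" by a JSON object that holds its "method" and its "body". step_arm: Moves the arm, as the interface text tells. Its arguments: {"type":"object","properties":{"steps":{"type":"array"},"claw":{"type":"number"}},"required":["steps"]}

```bash
ls; mkdir -p pics
python3 - <<'E'
from plant import *
import cv2,numpy as np
s=state();print(s['time'],s['tool_pos'],s['tool_rot'],s['gripper_width'])
for n in("scene","top"):
    r,d=grab_frame(n);cv2.imwrite(f"pics/{n}0.png",cv2.cvtColor(r,cv2.COLOR_RGB2BGR));np.save(f"pics/{n}0.npy",d)
    c=camera_params(n);print(n,np.round(c['mtx'],1).tolist(),np.round(c['extrinsics'],3).tolist())
print(camera_params("wrist"))
E
```

```text
pics
0.0 [0.25269614 0.57094052 0.23005049] [-3.20369693e-04  2.06891520e-01  9.78363334e-01 -9.91746435e-04] 1.0021617348279888
scene [[517.1, 0.0, 280.3], [0.0, 517.1, 206.6], [0.0, 0.0, 1.0]] [[0.779, 0.313, -0.544, 1.42], [0.627, -0.411, 0.662, -0.894], [-0.016, -0.856, -0.516, 0.893], [0.0, 0.0, 0.0, 1.0]]
top [[506.1, 0.0, 277.6], [0.0, 506.1, 207.9], [0.0, 0.0, 1.0]] [[-0.009, -0.992, 0.125, 0.416], [-1.0, 0.011, 0.011, 0.068], [-0.012, -0.125, -0.992, 1.471], [0.0, 0.0, 0.0, 1.0]]
{'mtx': array([[371.73280256,   0.        , 275.78220396],
       [  0.        , 371.73280256, 208.2505062 ],
       [  0.        ,   0.        ,   1.        ]]), 'T_tool_cam': array([[ 1.06030423e-03, -9.50118941e-01, -3.11885994e-01,
         8.02706604e-02],
       [ 9.99999090e-01,  1.26749564e-03, -4.61605702e-04,
         9.38098374e-05],
       [ 8.33894459e-04, -3.11885221e-01,  9.50119421e-01,
        -1.41124552e-01],
       [ 0.00000000e+00,  0.00000000e+00,  0.00000000e+00,
         1.00000000e+00]])}
```

View pics/top0.png

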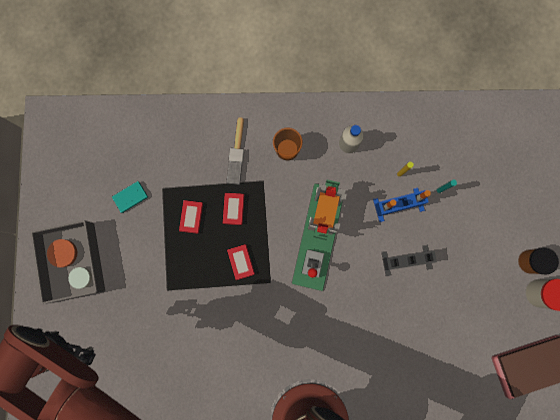

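View pics/scene0.png

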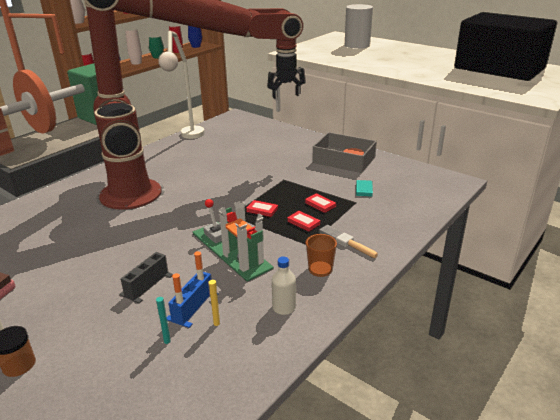

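Top view: three red blanks at (191,217), (233,209) and (240,262). Orange-topped rods are in the caddy at about (391,203) and (424,195). The look-alikes are the yellow rod (405,168), the turquoise rod (447,186) and the turquoise block (130,196). The lever's red ball is at (312,272), and the well is at (327,210).

```bash
cat > h.py <<'E'
from plant import *
import cv2,numpy as np
from scipy.spatial.transform import Rotation as R
def tool():
    s=state();q=np.array(s['tool_rot']);T=np.eye(4);T[:3,:3]=R.from_quat(q[[1,2,3,0]]).as_matrix();T[:3,3]=s['tool_pos'];return T,s
def cloud(n,save=None):
    T,s=tool();r,d=grab_frame(n);c=camera_params(n)
    E=T@c['T_tool_cam'] if n=="wrist" else c['extrinsics']
    K=c['mtx'];v,u=np.mgrid[:420,:560]
    P=np.stack([(u-K[0,2])/K[0,0]*d,(v-K[1,2])/K[1,1]*d,d],-1)@E[:3,:3].T+E[:3,3]
    P[d==0]=np.nan
    if save: cv2.imwrite(f"pics/{save}.png",cv2.cvtColor(r,cv2.COLOR_RGB2BGR))
    return r,P,T
def hsv(r): return cv2.cvtColor(r,cv2.COLOR_RGB2HSV).astype(int)
def rects(m,P,amin=15):
    "connected parts of mask m: centroid px, world minAreaRect (mm), long-axis angle deg, z median"
    n,l,st,c=cv2.connectedComponentsWithStats(m.astype(np.uint8),connectivity=8);out=[]
    for i in range(1,n):
        if st[i,4]<amin: continue
        p=P[(l==i)&np.isfinite(P[...,0])]
        if len(p)<8: continue
        (cx,cy),(w,h),a=cv2.minAreaRect((p[:,:2]*1000).astype(np.float32))
        if w<h: w,h,a=h,w,a+90
        out.append((np.round(c[i]).tolist(),[round(cx,1),round(cy,1)],[round(w),round(h)],round((a+90)%180-90,1),np.round(np.percentile(p[:,2],[5,50,95])*1000).tolist()))
    return out
E
python3 - <<'E'
from h import *
r,P,T=cloud("top");H=hsv(r);z=P[...,2]
red=((H[...,0]<6)|(H[...,0]>172))&(H[...,1]>150)&(H[...,2]>90)
print("red");[print(*x) for x in rects(red,P)]
g=(abs(H[...,0]-75)<15)&(H[...,1]>80);print("green");[print(*x) for x in rects(cv2.morphologyEx((g&(z<.03)).astype(np.uint8),cv2.MORPH_CLOSE,np.ones((5,5))),P,60)]
o=(H[...,0]>=6)&(H[...,0]<18)&(H[...,1]>170)&(H[...,2]>120);print("orange");[print(*x) for x in rects(o,P,6)]
b=(abs(H[...,0]-110)<10)&(H[...,1]>130);print("blue");[print(*x) for x in rects(b,P)]
v,u=np.mgrid[:420,:560]
hd=(u>375)&(u<450)&(v>235)&(v<280)&(z>.045)&(z<.08);print("holder");[print(*x) for x in rects(hd,P)]
k=(u>140)&(u<290)&(v>165)&(v<300)&(H[...,2]<45);print("mat");[print(*x) for x in rects(k,P,200)]
for l in("blank1","rod1","station","caddy","holder","feed_lever_tip"):
    print(l,[(np.round(x['box']).tolist(),round(x['p'],2)) for x in boxes_of("top",l)])
E
```

```text
red
[331.0, 191.0] [630.2, -60.2] [29, 25] 81.7 [117.0, 130.0, 138.0]
[233.0, 208.0] [600.3, 215.1] [90, 56] -4.0 [12.0, 18.0, 23.0]
[190.0, 217.0] [577.8, 338.3] [91, 56] -8.5 [12.0, 18.0, 24.0]
[322.0, 229.0] [527.7, -34.1] [26, 15] 79.4 [112.0, 130.0, 137.0]
[240.0, 262.0] [445.6, 193.4] [91, 56] 15.5 [12.0, 18.0, 23.0]
[312.0, 273.0] [411.3, -6.3] [25, 21] 25.2 [114.0, 122.0, 127.0]
[551.0, 294.0] [335.2, -654.8] [107, 67] 25.1 [94.0, 101.0, 106.0]
green
[129.0, 197.0] [638.2, 519.8] [95, 59] -59.2 [8.0, 16.0, 21.0]
[313.0, 251.0] [517.4, -32.0] [298, 90] -13.6 [4.0, 10.0, 15.0]
orange
[288.0, 147.0] [774.9, 49.1] [77, 66] 1.5 [1.0, 7.0, 93.0]
[425.0, 194.0] [622.5, -328.7] [48, 11] -81.7 [95.0, 135.0, 139.0]
[326.0, 209.0] [580.4, -46.8] [90, 54] -13.6 [107.0, 111.0, 116.0]
[393.0, 202.0] [599.8, -228.9] [29, 12] -63.1 [127.0, 135.0, 139.0]
blue
[355.0, 130.0] [791.7, -126.9] [26, 24] -35.7 [141.0, 148.0, 154.0]
[400.0, 204.0] [609.3, -274.3] [153, 68] -76.1 [1.0, 57.0, 65.0]
holder
[411.0, 259.0] [447.0, -283.8] [135, 34] -81.5 [52.0, 61.0, 66.0]
mat
[214.0, 237.0] [525.3, 266.0] [299, 298] -86.5 [-3.0, 3.0, 8.0]
blank1 [([113.0, 179.0, 36.0, 31.0], 0.88), ([223.0, 192.0, 21.0, 35.0], 0.84), ([177.0, 198.0, 24.0, 36.0], 0.58), ([315.0, 195.0, 24.0, 31.0], 0.43), ([374.0, 190.0, 58.0, 35.0], 0.29)]
rod1 [([419.0, 189.0, 10.0, 8.0], 0.54), ([386.0, 198.0, 12.0, 16.0], 0.41), ([229.0, 244.0, 26.0, 36.0], 0.41)]
station [([294.0, 182.0, 52.0, 105.0], 0.71), ([165.0, 180.0, 106.0, 109.0], 0.49)]
caddy [([374.0, 188.0, 58.0, 34.0], 0.77)]
holder [([383.0, 247.0, 50.0, 28.0], 0.95)]
feed_lever_tip [([306.0, 260.0, 13.0, 16.0], 0.4)]
```

```bash
cat >> h.py <<'E'
def plan(x,y,z,az,smax=48):
    "rows (tool mm, deg) from here to world mm target with jaw azimuth az"
    T,s=tool();a0=np.degrees(np.arctan2(T[1,1],T[0,1]));da=(az-a0+90)%180-90
    d=np.array([x,y,z])-T[:3,3]*1000
    n=int(max(1,np.ceil(np.linalg.norm(d)/smax),np.ceil(abs(da)/8.5)))
    rows=[]
    for i in range(n):
        Ri=T[:3,:3]@R.from_euler('z',-da*i/n,degrees=True).as_matrix()
        rows.append([round(v) if n>1 else round(v,1) for v in Ri.T@(d/n)]+[round(-da/n,1)])
    print("pos",np.round(T[:3,3]*1000,1),"az",round(a0,1),"F",np.round(s['contact_force'],1),"w",round(s['gripper_width'],3),"t",round(s['time'],1));print(n,rows)
E
python3 -c "
from h import *
plan(578,338,150,81.5)"
```

```text
pos [253.  571.4 231.2] az 66.1 F [0.5 0.8 0.2] w 0.999 t 0.5
9 [[-44, -9, 9, np.float64(-1.7)], [-43, -10, 9, np.float64(-1.7)], [-43, -12, 9, np.float64(-1.7)], [-43, -13, 9, np.float64(-1.7)], [-42, -14, 9, np.float64(-1.7)], [-42, -15, 9, np.float64(-1.7)], [-41, -17, 9, np.float64(-1.7)], [-41, -18, 9, np.float64(-1.7)], [-40, -19, 9, np.float64(-1.7)]]
```

Emit:
{"method": "step_arm", "body": {"steps": [[-44,-9,9,-1.7],[-43,-10,9,-1.7],[-43,-12,9,-1.7],[-43,-13,9,-1.7],[-42,-14,9,-1.7],[-42,-15,9,-1.7],[-41,-17,9,-1.7],[-41,-18,9,-1.7]], "claw": 100}}

```text
time: 1.25
tool_pos: [0.5512, 0.3644, 0.1602]
tool_rot: [0.002, 0.079, 0.997, 0.004]
contact_force: [0.5, 0.4, -1.0]
gripper_width: 1.003
```

Emit:
{"method": "step_arm", "body": {"steps": [[-40,-19,9,-1.7],[0,0,0,0],[0,0,0,0]]}}

```text
time: 1.55
tool_pos: [0.593, 0.3334, 0.1488]
tool_rot: [0.001, 0.067, 0.998, 0.003]
contact_force: [-0.3, 0.3, -0.4]
gripper_width: 0.998
```

```bash
cat >> h.py <<'E'
def redm(r):
    H=hsv(r);return ((H[...,0]<6)|(H[...,0]>172))&(H[...,1]>140)&(H[...,2]>70)
def fill(m): return cv2.morphologyEx(m.astype(np.uint8),cv2.MORPH_CLOSE,np.ones((3,3)))>0
E
python3 - <<'E'
from h import *
r,P,T=cloud("wrist","w1")
m=redm(r)&(P[...,2]<.03)
print(*rects(m,P,200),sep="\n")
m=redm(r)&(P[...,2]>.0165)&(P[...,2]<.024)
print(*rects(m,P,200),sep="\n")
plan(578,338,60,81.5)
E
```

```text
([59.0, 50.0], [463.6, 192.9], [66, 57], -73.5, [5.0, 17.0, 19.0])
([277.0, 170.0], [581.2, 337.1], [97, 61], -7.7, [3.0, 17.0, 19.0])
([128.0, 217.0], [604.0, 209.7], [99, 66], -3.9, [4.0, 17.0, 19.0])
([54.0, 49.0], [462.2, 197.6], [56, 56], 16.2, [17.0, 18.0, 19.0])
([277.0, 171.0], [577.4, 337.4], [89, 56], -7.8, [17.0, 18.0, 19.0])
([125.0, 220.0], [599.9, 214.8], [90, 56], -4.0, [17.0, 18.0, 19.0])
pos [592.7 333.4 148.7] az 82.3 F [ 0.1 -0.6 -0.5] w 1.002 t 1.6
2 [[8, 1, 44, np.float64(0.4)], [8, 1, 44, np.float64(0.4)]]
```

View pics/w1.png

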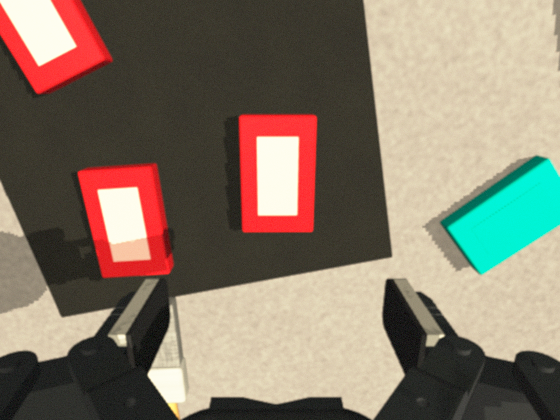

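Emit:
{"method": "step_arm", "body": {"steps": [[8,1,44,0],[8,-1,44,0],[0,0,0,0],[0,0,0,0]]}}

```text
time: 2.0
tool_pos: [0.5766, 0.3411, 0.0644]
tool_rot: [0.005, 0.065, 0.998, 0.005]
contact_force: [-0.1, 0.4, 1.0]
gripper_width: 0.997
```

Run:
```python
from h import *
plan(577.4,337.4,0,82.2)
```

```text
pos [576.6 341.1  64.4] az 82.6 F [-0.1  0.4  1. ] w 0.997 t 2.0
2 [[0, -2, 32, np.float64(0.2)], [0, -2, 32, np.float64(0.2)]]
```

The crop shows the target red blank with its pale panel at (277,171). The turquoise look-alike is at (505,212) and I'm leaving it alone. Descending now.

Emit:
{"method": "step_arm", "body": {"steps": [[0,-2,30,0.4],[0,-2,25,0],[0,0,0,0],[0,0,0,0]]}}

```text
time: 2.4
tool_pos: [0.5826, 0.3433, 0.021]
tool_rot: [0.013, 0.066, 0.998, 0.009]
contact_force: [0.4, 0.3, 0.2]
gripper_width: 1.0
```

Run:
```python
from h import *
plan(577.4,337.4,-1,82.2)
print(state()['tool_rot'])
```

```text
pos [582.6 343.3  21. ] az 82.4 F [0.4 0.3 0.2] w 1.0 t 2.4
1 [[np.float64(4.9), np.float64(-7.0), np.float64(21.8), np.float64(0.2)]]
[0.01263423 0.06623562 0.9976829  0.00905841]
```

```bash
cat >> h.py <<'E'
def st():
    T,s=tool();print("pos",np.round(T[:3,3]*1000,1),"lean(tool z xy) mrad",np.round(T[:2,2]*1000,1),"j",np.round(s['joint_pos'],3),"vmax",np.round(np.abs(s['joint_vel']).max(),3))
E
python3 -c "
from h import *
st()"
```

```text
pos [582.6 343.3  21. ] lean(tool z xy) mrad [26.4 16.4] j [ 0.421  0.351  1.643  0.005  1.116 -1.019] vmax 0.009
```

Emit:
{"method": "step_arm", "body": {"steps": [[0,0,-20,0],[0,0,-20,0],[0,0,-20,0],[0,0,0,0],[0,0,0,0]]}}

```text
time: 2.9
tool_pos: [0.5862, 0.3461, 0.0971]
tool_rot: [0.02, 0.065, 0.998, 0.013]
contact_force: [-0.9, 0.4, -0.6]
gripper_width: 1.003
```

```bash
python3 -c "
from h import *
st()"
```

```text
pos [586.2 346.1  97.1] lean(tool z xy) mrad [42.1 23.7] j [ 0.422  0.26   1.614  0.005  1.219 -1.019] vmax 0.035
```

Emit:
{"method": "step_arm", "body": {"steps": [[0,0,0,0],[0,0,0,0],[0,0,0,0],[0,0,0,0]]}}

```text
time: 3.3
tool_pos: [0.5856, 0.3459, 0.0958]
tool_rot: [0.019, 0.065, 0.998, 0.013]
contact_force: [0.2, -0.4, 0.3]
gripper_width: 1.001
```

```bash
python3 -c "
from h import *
st()"
```

```text
pos [585.6 345.9  95.8] lean(tool z xy) mrad [40.5 23. ] j [ 0.422  0.261  1.615  0.005  1.219 -1.019] vmax 0.008
```

Emit:
{"method": "step_arm", "body": {"steps": [[0,0,8,0],[0,0,8,0],[0,0,8,0],[0,0,8,0],[0,0,8,0],[0,0,0,0]]}}

```text
time: 3.9
tool_pos: [0.5852, 0.3458, 0.0484]
tool_rot: [0.017, 0.066, 0.998, 0.011]
contact_force: [-0.2, 0.5, -0.8]
gripper_width: 1.001
```

```bash
python3 -c "
from h import *
st()"
```

```text
pos [585.2 345.8  48.4] lean(tool z xy) mrad [34.8 20.4] j [ 0.423  0.319  1.633  0.005  1.15  -1.019] vmax 0.009
```

Emit:
{"method": "step_arm", "body": {"steps": [[20,0,0,0],[20,0,0,0],[20,0,0,0],[0,0,0,0]]}}

```text
time: 4.3
tool_pos: [0.5248, 0.3536, 0.0458]
tool_rot: [0.017, 0.066, 0.998, 0.011]
contact_force: [-0.5, 0.2, -1.0]
gripper_width: 1.0
```

```bash
python3 -c "
from h import *
st()"
```

```text
pos [524.8 353.6  45.8] lean(tool z xy) mrad [35.  20.4] j [ 0.474  0.224  1.753  0.002  1.124 -0.965] vmax 0.036
```

Emit:
{"method": "step_arm", "body": {"steps": [[-20,0,0,0],[-20,0,0,0],[-20,0,0,0],[0,0,0,0]]}}

```text
time: 4.7
tool_pos: [0.5881, 0.3461, 0.0494]
tool_rot: [0.019, 0.065, 0.998, 0.012]
contact_force: [0.4, -0.2, 0.8]
gripper_width: 0.998
```

```bash
python3 -c "
from h import *
st()"
```

```text
pos [588.1 346.1  49.4] lean(tool z xy) mrad [39.2 21.5] j [ 0.421  0.32   1.629  0.004  1.148 -1.02 ] vmax 0.021
```

Emit:
{"method": "step_arm", "body": {"steps": [[0,0,-40,0],[0,0,-40,0],[0,0,0,0]]}}

```text
time: 5.0
tool_pos: [0.5845, 0.3435, 0.1296]
tool_rot: [0.017, 0.066, 0.998, 0.011]
contact_force: [0.4, 0.2, 0.8]
gripper_width: 1.004
```

```bash
python3 -c "
from h import *
st()"
```

```text
pos [584.5 343.5 129.6] lean(tool z xy) mrad [35.1 19.9] j [ 0.42   0.226  1.596  0.004  1.279 -1.02 ] vmax 0.047
```

Emit:
{"method": "step_arm", "body": {"steps": [[0,0,40,0],[0,0,40,0],[0,0,0,0]]}}

```text
time: 5.3
tool_pos: [0.5894, 0.3466, 0.0521]
tool_rot: [0.02, 0.066, 0.998, 0.013]
contact_force: [-1.8, -1.0, -1.4]
gripper_width: 0.999
```

```bash
python3 -c "
from h import *
st()"
```

```text
pos [589.4 346.6  52.1] lean(tool z xy) mrad [42.4 23.4] j [ 0.421  0.318  1.627  0.004  1.149 -1.02 ] vmax 0.055
```

Emit:
{"method": "step_arm", "body": {"steps": [[0,0,-40,0],[0,0,-40,0],[0,0,0,0]]}}

```text
time: 5.6
tool_pos: [0.5836, 0.3441, 0.1328]
tool_rot: [0.017, 0.066, 0.998, 0.011]
contact_force: [0.3, -0.8, 0.6]
gripper_width: 0.997
```

```bash
python3 -c "
from h import *
st()"
```

```text
pos [583.6 344.1 132.8] lean(tool z xy) mrad [35.7 20.6] j [ 0.421  0.222  1.596  0.004  1.283 -1.019] vmax 0.049
```

Emit:
{"method": "step_arm", "body": {"steps": [[0,0,8,0],[0,0,8,0],[0,0,8,0],[0,0,8,0],[0,0,8,0],[0,0,8,0],[0,0,8,0],[0,0,8,0]]}}

```text
time: 6.4
tool_pos: [0.5837, 0.3447, 0.061]
tool_rot: [0.015, 0.066, 0.998, 0.01]
contact_force: [0.4, -0.2, 0.6]
gripper_width: 1.002
```

```bash
python3 -c "
from h import *
st()"
```

```text
pos [583.7 344.7  61. ] lean(tool z xy) mrad [31.  18.6] j [ 0.422  0.302  1.63   0.005  1.174 -1.019] vmax 0.138
```

Emit:
{"method": "step_arm", "body": {"steps": [[0,0,-8,0],[0,0,-8,0],[0,0,-8,0],[0,0,-8,0],[0,0,-8,0],[0,0,-8,0],[0,0,-8,0],[0,0,-8,0]]}}

```text
time: 7.2
tool_pos: [0.582, 0.3436, 0.1312]
tool_rot: [0.016, 0.066, 0.998, 0.011]
contact_force: [0.2, -0.4, -0.6]
gripper_width: 1.002
```

```bash
python3 -c "
from h import *
st()"
```

```text
pos [582.  343.6 131.2] lean(tool z xy) mrad [32.4 19.2] j [ 0.422  0.222  1.599  0.004  1.284 -1.019] vmax 0.138
```

Emit:
{"method": "step_arm", "body": {"steps": [[0,0,0,0],[0,0,0,0],[0,0,0,0],[0,0,0,0],[0,0,0,0]]}}

```text
time: 7.7
tool_pos: [0.5822, 0.3437, 0.1321]
tool_rot: [0.016, 0.066, 0.998, 0.011]
contact_force: [-0.5, -0.0, -0.4]
gripper_width: 1.001
```

```bash
python3 -c "
from h import *
st()"
```

```text
pos [582.2 343.7 132.1] lean(tool z xy) mrad [33.3 19.6] j [ 0.422  0.221  1.598  0.004  1.284 -1.019] vmax 0.007
```

Emit:
{"method": "step_arm", "body": {"steps": [[0,0,3,0],[0,0,3,0],[0,0,3,0],[0,0,3,0],[0,0,3,0],[0,0,3,0],[0,0,3,0],[0,0,3,0]]}}

```text
time: 8.5
tool_pos: [0.5824, 0.3439, 0.1046]
tool_rot: [0.015, 0.066, 0.998, 0.01]
contact_force: [0.7, -0.4, -0.1]
gripper_width: 1.003
```

```bash
python3 -c "
from h import *
st()"
```

```text
pos [582.4 343.9 104.6] lean(tool z xy) mrad [31.3 18.7] j [ 0.422  0.25   1.613  0.005  1.243 -1.019] vmax 0.053
```

Emit:
{"method": "step_arm", "body": {"steps": [[0,0,-40,0],[0,0,-40,0],[0,0,0,0]]}}

```text
time: 8.8
tool_pos: [0.5784, 0.3417, 0.1832]
tool_rot: [0.012, 0.066, 0.998, 0.009]
contact_force: [0.7, 0.4, 1.7]
gripper_width: 1.0
```

Emit:
{"method": "step_arm", "body": {"steps": [[0,0,10,0],[0,0,10,0],[0,0,10,0],[0,0,10,0],[0,0,10,0],[0,0,10,0],[0,0,10,0],[0,0,10,0]]}}

```text
time: 9.6
tool_pos: [0.5774, 0.3416, 0.09]
tool_rot: [0.008, 0.066, 0.998, 0.007]
contact_force: [-0.1, 0.3, -0.9]
gripper_width: 1.002
```

Emit:
{"method": "step_arm", "body": {"steps": [[0,0,-40,0],[0,0,-40,0],[0,0,0,0]]}}

```text
time: 9.9
tool_pos: [0.5735, 0.3394, 0.1648]
tool_rot: [0.004, 0.066, 0.998, 0.004]
contact_force: [0.4, 0.7, 0.5]
gripper_width: 0.999
```

Emit:
{"method": "step_arm", "body": {"steps": [[0,0,10,0],[0,0,10,0],[0,0,10,0],[0,0,10,0],[0,0,10,0],[0,0,10,0],[0,0,10,0],[0,0,10,0]]}}

```text
time: 10.7
tool_pos: [0.5713, 0.3388, 0.0716]
tool_rot: [0.0, 0.066, 0.998, 0.003]
contact_force: [-0.8, 0.0, -0.1]
gripper_width: 1.002
```

```bash
python3 -c "
from h import *
st()"
```

```text
pos [571.3 338.8  71.6] lean(tool z xy) mrad [0.7 5. ] j [ 0.422  0.28   1.637  0.005  1.222 -1.019] vmax 0.176
```

Emit:
{"method": "step_arm", "body": {"steps": [[0,0,-50,0],[0,0,-50,0],[0,0,0,0]]}}

```text
time: 11.0
tool_pos: [0.5683, 0.3369, 0.1661]
tool_rot: [-0.005, 0.066, 0.998, -0.0]
contact_force: [-0.2, 1.2, 1.0]
gripper_width: 0.996
```

```bash
python3 -c "
from h import *
st()"
```

```text
pos [568.3 336.9 166.1] lean(tool z xy) mrad [-10.9  -0.2] j [ 0.421  0.187  1.578  0.004  1.387 -1.019] vmax 0.065
```

Emit:
{"method": "step_arm", "body": {"steps": [[0,0,15,0],[0,0,15,0],[0,0,15,0],[0,0,15,0],[0,0,15,0],[0,0,15,0],[0,0,0,0]]}}

```text
time: 11.7
tool_pos: [0.5626, 0.3348, 0.0595]
tool_rot: [-0.011, 0.066, 0.998, -0.003]
contact_force: [-0.7, -0.5, -0.1]
gripper_width: 0.995
```

```bash
python3 -c "
from h import *
st()"
```

```text
pos [562.6 334.8  59.5] lean(tool z xy) mrad [-21.6  -5. ] j [ 0.421  0.288  1.649  0.005  1.226 -1.019] vmax 0.012
```

Emit:
{"method": "step_arm", "body": {"steps": [[0,0,-50,0],[0,0,0,0],[0,0,-50,0],[0,0,0,0]]}}

```text
time: 12.1
tool_pos: [0.5634, 0.3347, 0.1511]
tool_rot: [-0.012, 0.066, 0.998, -0.004]
contact_force: [1.1, 0.5, 1.9]
gripper_width: 1.001
```

```bash
python3 -c "
from h import *
st()"
```

```text
pos [563.4 334.7 151.1] lean(tool z xy) mrad [-25.   -6.4] j [ 0.421  0.197  1.592  0.004  1.378 -1.019] vmax 0.13
```

Emit:
{"method": "step_arm", "body": {"steps": [[0,0,20,0],[0,0,0,0],[0,0,20,0],[0,0,0,0],[0,0,20,0],[0,0,0,0]]}}

```text
time: 12.7
tool_pos: [0.5675, 0.3369, 0.0994]
tool_rot: [-0.005, 0.066, 0.998, -0.0]
contact_force: [-0.9, -0.2, -1.1]
gripper_width: 0.998
```

```bash
python3 -c "
from h import *
st()"
```

```text
pos [567.5 336.9  99.4] lean(tool z xy) mrad [-10.8  -0.1] j [ 0.421  0.247  1.625  0.005  1.279 -1.019] vmax 0.083
```

Emit:
{"method": "step_arm", "body": {"steps": [[-4,0,20,0],[0,0,0,0],[-4,0,20,0],[0,0,0,0],[0,0,0,0]]}}

```text
time: 13.2
tool_pos: [0.5791, 0.3374, 0.0636]
tool_rot: [-0.002, 0.066, 0.998, 0.002]
contact_force: [1.0, -0.3, -0.1]
gripper_width: 1.001
```

```bash
python3 -c "
from h import *
st();plan(577.4,337.4,-1,82.2)"
```

```text
pos [579.1 337.4  63.6] lean(tool z xy) mrad [-3.5  3.2] j [ 0.415  0.305  1.621  0.005  1.218 -1.026] vmax 0.017
pos [579.1 337.4  63.6] az 82.5 F [ 1.  -0.3 -0.1] w 1.001 t 13.2
2 [[1, 0, 32, np.float64(0.1)], [1, 0, 32, np.float64(0.1)]]
```

Emit:
{"method": "step_arm", "body": {"steps": [[1,0,20,0],[0,0,0,0],[1,0,10,0],[0,0,10,0],[0,0,10,0],[0,0,6,0],[0,0,4,0],[0,0,0,0]]}}

```text
time: 14.0
tool_pos: [0.5803, 0.3397, 0.007]
tool_rot: [0.002, 0.066, 0.998, 0.003]
contact_force: [-0.3, -0.3, 0.7]
gripper_width: 1.0
```

```bash
python3 -c "
from h import *
st();plan(577.4,337.4,-1,82.2)"
```

```text
pos [580.3 339.7   7. ] lean(tool z xy) mrad [4.1 6.7] j [ 0.417  0.376  1.638  0.005  1.121 -1.024] vmax 0.003
pos [580.3 339.7   7. ] az 82.5 F [-0.3 -0.3  0.7] w 1.0 t 14.0
1 [[np.float64(2.6), np.float64(-2.8), np.float64(7.9), np.float64(0.3)]]
```

Emit:
{"method": "step_arm", "body": {"steps": [[1,-1,3,0],[1,-1,3,0],[0,0,2,0],[0,0,0,0]]}}

```text
time: 14.4
tool_pos: [0.5783, 0.3381, -0.0011]
tool_rot: [0.002, 0.066, 0.998, 0.004]
contact_force: [0.4, 0.4, 1.2]
gripper_width: 1.001
```

Emit:
{"method": "step_arm", "body": {"steps": [[0,0,0,0],[0,0,0,0],[0,0,0,0],[0,0,0,0],[0,0,0,0],[0,0,0,0]], "claw": 0}}

```text
time: 15.0
tool_pos: [0.5789, 0.3383, -0.0003]
tool_rot: [0.003, 0.066, 0.998, 0.004]
contact_force: [0.2, -0.0, -0.2]
gripper_width: 0.639
```

```bash
python3 -c "
from h import *
st();plan(577.4,337.4,220,82.2)"
```

```text
pos [ 5.789e+02  3.383e+02 -3.000e-01] lean(tool z xy) mrad [6.4 7.6] j [ 0.416  0.381  1.646  0.005  1.106 -1.025] vmax 0.001
pos [ 5.789e+02  3.383e+02 -3.000e-01] az 82.5 F [ 0.2 -0.  -0.2] w 0.639 t 15.0
5 [[0, 0, -44, np.float64(0.1)], [0, 0, -44, np.float64(0.1)], [0, 0, -44, np.float64(0.1)], [0, 0, -44, np.float64(0.1)], [0, 0, -44, np.float64(0.1)]]
```

Emit:
{"method": "step_arm", "body": {"steps": [[0,0,-44,0],[0,0,-44,0],[0,0,-44,0],[0,0,-44,0],[0,0,-44,0],[0,0,0,0],[0,0,0,0]]}}

```text
time: 15.7
tool_pos: [0.5735, 0.3349, 0.2189]
tool_rot: [-0.004, 0.066, 0.998, 0.001]
contact_force: [-0.1, -0.7, -3.8]
gripper_width: 0.64
```

```bash
python3 -c "
from h import *
st();plan(640,-62,235,76.4)"
```

```text
pos [573.5 334.9 218.9] lean(tool z xy) mrad [-8.1  1.5] j [ 0.415  0.155  1.524  0.005  1.47  -1.025] vmax 0.045
pos [573.5 334.9 218.9] az 82.5 F [-0.1 -0.7 -3.8] w 0.64 t 15.7
9 [[-13, -43, -2, np.float64(0.7)], [-14, -43, -2, np.float64(0.7)], [-14, -42, -2, np.float64(0.7)], [-15, -42, -2, np.float64(0.7)], [-15, -42, -2, np.float64(0.7)], [-16, -42, -2, np.float64(0.7)], [-16, -42, -2, np.float64(0.7)], [-17, -42, -2, np.float64(0.7)], [-17, -41, -2, np.float64(0.7)]]
```

Emit:
{"method": "step_arm", "body": {"steps": [[-13,-43,-2,0.7],[-14,-43,-2,0.7],[-14,-42,-2,0.7],[-15,-42,-2,0.7],[-15,-42,-2,0.7],[-16,-42,-2,0.7],[-16,-42,-2,0.7],[-17,-30,-2,0.7]]}}

```text
time: 16.5
tool_pos: [0.628, -0.0145, 0.2101]
tool_rot: [-0.02, 0.111, 0.994, -0.002]
contact_force: [0.8, 0.4, -2.5]
gripper_width: 0.637
```

Emit:
{"method": "step_arm", "body": {"steps": [[-8,-20,0,0.7],[0,0,0,0],[0,0,0,0],[0,0,0,0]]}}

```text
time: 16.9
tool_pos: [0.6275, -0.0405, 0.1989]
tool_rot: [-0.027, 0.121, 0.992, -0.001]
contact_force: [0.1, 0.6, -2.5]
gripper_width: 0.643
```

Run:
```python
from h import *
st();r,P,T=cloud("wrist","w2");H=hsv(r);z=P[...,2]
print("red",*rects(redm(r)&(z>.1)&(z<.15),P,60),sep="\n")
o=(H[...,0]>=5)&(H[...,0]<18)&(H[...,1]>150)&(z>.1)&(z<.12);print("or",*rects(o,P,60),sep="\n")
print("lips",*rects((z>.15)&(z<.17),P,40),sep="\n")
g=(abs(H[...,0]-75)<15)&(H[...,1]>80)&(z<.03);print("green",*rects(g,P,200),sep="\n")
plan(580,-47,230,76.4)
```

```text
pos [627.5 -40.5 198.9] lean(tool z xy) mrad [-54.6   3.9] j [-0.18   0.118  1.598 -0.006  1.479 -1.508] vmax 0.018
red
([244.0, 66.0], [530.8, -35.6], [26, 23], 77.2, [118.0, 130.0, 136.0])
or
([248.0, 133.0], [567.2, -44.5], [62, 54], -13.4, [109.0, 111.0, 112.0])
([12.0, 237.0], [595.8, -217.2], [15, 6], 12.2, [101.0, 110.0, 118.0])
lips
([292.0, 54.0], [535.2, -10.3], [19, 8], 76.1, [151.0, 157.0, 160.0])
([184.0, 55.0], [523.5, -60.0], [19, 8], 76.3, [151.0, 157.0, 160.0])
([314.0, 83.0], [550.1, -3.4], [14, 8], -16.0, [151.0, 157.0, 160.0])
([165.0, 84.0], [533.4, -72.8], [14, 9], -14.2, [151.0, 157.0, 160.0])
([177.0, 240.0], [611.1, -91.7], [14, 8], -16.9, [151.0, 156.0, 160.0])
([189.0, 261.0], [625.0, -88.6], [12, 8], 80.1, [151.0, 156.0, 160.0])
green
([266.0, 22.0], [493.0, -26.2], [90, 49], 77.0, [7.0, 9.0, 10.0])
([301.0, 140.0], [590.3, -10.0], [72, 13], -13.1, [7.0, 9.0, 10.0])
pos [627.4 -40.2 198.7] az 76.1 F [ 0.5  0.4 -2. ] w 0.637 t 16.9
2 [[23, -9, -14, np.float64(-0.1)], [23, -9, -14, np.float64(-0.1)]]
```

View pics/w2.png

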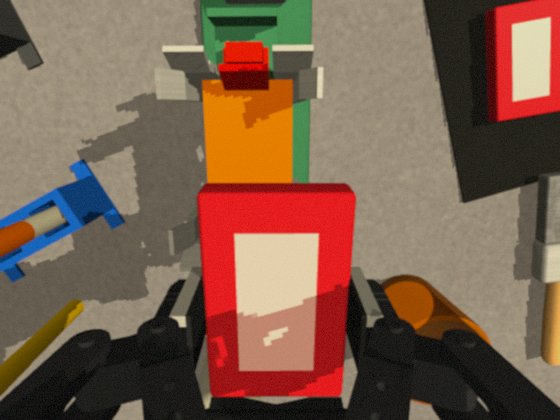

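Emit:
{"method": "step_arm", "body": {"steps": [[12,-5,-20,0],[12,-4,-20,0],[12,-4,-20,0],[0,0,0,0],[0,0,0,0],[0,0,0,0]]}}

```text
time: 17.55
tool_pos: [0.5902, -0.0377, 0.2583]
tool_rot: [-0.03, 0.116, 0.993, -0.001]
contact_force: [-0.1, -0.8, -2.5]
gripper_width: 0.64
```

```bash
python3 -c "
from h import *
st()"
```

```text
pos [590.2 -37.7 258.3] lean(tool z xy) mrad [-60.1   5.9] j [-1.870e-01 -1.000e-03  1.623e+00 -5.000e-03  1.579e+00 -1.525e+00] vmax 0.018
```

Emit:
{"method": "step_arm", "body": {"steps": [[0,0,20,0],[0,0,0,0],[0,0,20,0],[0,0,0,0],[0,0,20,0],[0,0,0,0]]}}

```text
time: 18.15
tool_pos: [0.5868, -0.0358, 0.1945]
tool_rot: [-0.033, 0.115, 0.993, -0.0]
contact_force: [0.3, 0.3, -2.7]
gripper_width: 0.637
```

```bash
python3 -c "
from h import *
st()"
```

```text
pos [586.8 -35.8 194.5] lean(tool z xy) mrad [-65.1   7.1] j [-0.185  0.034  1.695 -0.005  1.478 -1.525] vmax 0.094
```

Emit:
{"method": "step_arm", "body": {"steps": [[0,0,-20,0],[0,0,-20,0],[0,0,-20,0],[0,0,0,0],[0,0,0,0],[0,0,0,0]]}}

```text
time: 18.75
tool_pos: [0.593, -0.0365, 0.2623]
tool_rot: [-0.03, 0.115, 0.993, -0.0]
contact_force: [0.2, 0.8, -2.8]
gripper_width: 0.642
```

```bash
python3 -c "
from h import *
st()"
```

```text
pos [593.  -36.5 262.3] lean(tool z xy) mrad [-60.4   6.3] j [-0.184  0.004  1.612 -0.005  1.586 -1.525] vmax 0.008
```

Emit:
{"method": "step_arm", "body": {"steps": [[0,0,20,0],[0,0,0,0],[0,0,20,0],[0,0,0,0],[0,0,20,0],[0,0,0,0]]}}

```text
time: 19.35
tool_pos: [0.5883, -0.0358, 0.2005]
tool_rot: [-0.032, 0.115, 0.993, -0.0]
contact_force: [0.6, 0.6, -4.7]
gripper_width: 0.639
```

```bash
python3 -c "
from h import *
st();plan(580.5,-47.4,180,76.4)"
```

```text
pos [588.3 -35.8 200.5] lean(tool z xy) mrad [-64.2   7.1] j [-0.185  0.032  1.687 -0.005  1.487 -1.525] vmax 0.091
pos [588.3 -35.8 200.5] az 76.8 F [ 0.6  0.6 -4.7] w 0.639 t 19.4
1 [[np.float64(3.6), np.float64(-12.9), np.float64(20.9), np.float64(0.4)]]
```

Emit:
{"method": "step_arm", "body": {"steps": [[-25,0,0,0],[0,0,0,0],[-25,0,0,0],[0,0,0,0],[-25,0,0,0],[0,0,0,0]]}}

```text
time: 19.95
tool_pos: [0.6639, -0.0532, 0.2035]
tool_rot: [-0.031, 0.115, 0.993, -0.0]
contact_force: [-0.0, 0.1, -2.7]
gripper_width: 0.637
```

```bash
python3 -c "
from h import *
st()"
```

```text
pos [663.9 -53.2 203.5] lean(tool z xy) mrad [-60.7   6.6] j [-0.189  0.204  1.495 -0.005  1.503 -1.53 ] vmax 0.071
```

Emit:
{"method": "step_arm", "body": {"steps": [[25,0,0,0],[25,0,0,0],[25,0,0,0],[0,0,0,0]]}}

```text
time: 20.35
tool_pos: [0.5877, -0.035, 0.2122]
tool_rot: [-0.03, 0.115, 0.993, -0.0]
contact_force: [1.3, -0.4, -2.8]
gripper_width: 0.637
```

```bash
python3 -c "
from h import *
st()"
```

```text
pos [587.7 -35.  212.2] lean(tool z xy) mrad [-60.1   6.8] j [-0.184  0.02   1.679 -0.004  1.503 -1.525] vmax 0.035
```

Emit:
{"method": "step_arm", "body": {"steps": [[-40,0,0,0],[-40,0,0,0],[0,0,0,0],[0,0,0,0]]}}

```text
time: 20.75
tool_pos: [0.6649, -0.0525, 0.2092]
tool_rot: [-0.031, 0.114, 0.993, 0.0]
contact_force: [0.1, -0.5, -1.6]
gripper_width: 0.639
```

```bash
python3 -c "
from h import *
st()"
```

```text
pos [664.9 -52.5 209.2] lean(tool z xy) mrad [-61.    7.1] j [-0.188  0.203  1.487 -0.004  1.513 -1.53 ] vmax 0.03
```

Emit:
{"method": "step_arm", "body": {"steps": [[10,0,0,0],[10,0,0,0],[10,0,0,0],[10,0,0,0],[10,0,0,0],[10,0,0,0],[10,0,0,0],[10,0,0,0]]}}

```text
time: 21.55
tool_pos: [0.5784, -0.032, 0.2174]
tool_rot: [-0.029, 0.114, 0.993, 0.0]
contact_force: [0.6, 1.3, -1.3]
gripper_width: 0.64
```

```bash
python3 -c "
from h import *
st()"
```

```text
pos [578.4 -32.  217.4] lean(tool z xy) mrad [-58.5   6.7] j [-0.182 -0.007  1.698 -0.004  1.51  -1.524] vmax 0.261
```

Emit:
{"method": "step_arm", "body": {"steps": [[0,40,0,0],[0,40,0,0],[0,40,0,0],[0,40,0,0],[0,0,0,0],[0,0,0,0]]}}

```text
time: 22.15
tool_pos: [0.6122, 0.1284, 0.2171]
tool_rot: [-0.029, 0.115, 0.993, -0.0]
contact_force: [-0.2, 0.1, -2.1]
gripper_width: 0.633
```

```bash
python3 -c "
from h import *
st()"
```

```text
pos [612.2 128.4 217.1] lean(tool z xy) mrad [-57.    5.9] j [ 0.083  0.099  1.589  0.011  1.51  -1.258] vmax 0.034
```

Emit:
{"method": "step_arm", "body": {"steps": [[0,-20,0,0],[0,-20,0,0],[0,-20,0,0],[0,-20,0,0],[0,-20,0,0],[0,-20,0,0],[0,-20,0,0],[0,-20,0,0]]}}

```text
time: 22.95
tool_pos: [0.5699, -0.0383, 0.2181]
tool_rot: [-0.029, 0.118, 0.993, -0.001]
contact_force: [-0.9, -0.3, -2.9]
gripper_width: 0.637
```

```bash
python3 -c "
from h import *
st()"
```

```text
pos [569.9 -38.3 218.1] lean(tool z xy) mrad [-58.1   4.7] j [-0.194 -0.027  1.716 -0.007  1.51  -1.529] vmax 0.377
```

Emit:
{"method": "step_arm", "body": {"steps": [[0,0,0,0],[0,0,-8,0],[0,0,-8,0],[0,0,-8,0],[0,0,-8,0],[0,0,-8,0],[0,0,-8,0],[0,0,-8,0]]}}

```text
time: 23.75
tool_pos: [0.5719, -0.0404, 0.2791]
tool_rot: [-0.029, 0.119, 0.992, -0.001]
contact_force: [-0.5, -0.8, -2.1]
gripper_width: 0.635
```

```bash
python3 -c "
from h import *
st()"
```

```text
pos [571.9 -40.4 279.1] lean(tool z xy) mrad [-57.6   5.1] j [-0.197 -0.055  1.642 -0.006  1.612 -1.529] vmax 0.143
```

Emit:
{"method": "step_arm", "body": {"steps": [[0,0,30,0],[0,0,30,0],[0,0,0,0],[0,0,0,0]]}}

```text
time: 24.15
tool_pos: [0.5715, -0.0401, 0.2245]
tool_rot: [-0.024, 0.119, 0.993, -0.001]
contact_force: [-1.0, -0.2, -2.2]
gripper_width: 0.637
```

```bash
python3 -c "
from h import *
st()"
```

```text
pos [571.5 -40.1 224.5] lean(tool z xy) mrad [-48.8   3.3] j [-0.197 -0.034  1.712 -0.006  1.512 -1.529] vmax 0.022
```

Emit:
{"method": "step_arm", "body": {"steps": [[0,0,-50,0],[0,0,0,0],[0,0,-50,0],[0,0,0,0],[0,0,0,0]]}}

```text
time: 24.65
tool_pos: [0.5732, -0.0396, 0.3157]
tool_rot: [-0.026, 0.119, 0.993, -0.001]
contact_force: [-1.0, -0.3, -3.4]
gripper_width: 0.641
```

```bash
python3 -c "
from h import *
st()"
```

```text
pos [573.2 -39.6 315.7] lean(tool z xy) mrad [-52.4   4.1] j [-0.196 -0.068  1.594 -0.006  1.667 -1.528] vmax 0.105
```

Emit:
{"method": "step_arm", "body": {"steps": [[0,0,40,0],[0,0,40,0],[0,0,0,0],[0,0,0,0]]}}

```text
time: 25.05
tool_pos: [0.5738, -0.0402, 0.2429]
tool_rot: [-0.018, 0.119, 0.993, -0.002]
contact_force: [0.3, 0.0, -2.3]
gripper_width: 0.638
```

```bash
python3 -c "
from h import *
st()"
```

```text
pos [573.8 -40.2 242.9] lean(tool z xy) mrad [-36.5   0.9] j [-0.196 -0.047  1.694 -0.006  1.531 -1.528] vmax 0.027
```

Emit:
{"method": "step_arm", "body": {"steps": [[0,0,-10,0],[0,0,-10,0],[0,0,-10,0],[0,0,-10,0],[0,0,-10,0],[0,0,-10,0],[0,0,-10,0],[0,0,0,0]]}}

```text
time: 25.85
tool_pos: [0.5801, -0.0409, 0.3309]
tool_rot: [-0.01, 0.119, 0.993, -0.002]
contact_force: [0.2, 0.4, -1.3]
gripper_width: 0.638
```

Emit:
{"method": "step_arm", "body": {"steps": [[0,0,40,0],[0,0,40,0],[0,0,0,0],[0,0,0,0]]}}

```text
time: 26.25
tool_pos: [0.5796, -0.0413, 0.2516]
tool_rot: [-0.008, 0.119, 0.993, -0.002]
contact_force: [0.9, -0.3, -1.7]
gripper_width: 0.635
```

Emit:
{"method": "step_arm", "body": {"steps": [[0,0,-10,0],[0,0,-10,0],[0,0,-10,0],[0,0,-10,0],[0,0,-10,0],[0,0,-10,0],[0,0,-10,0],[0,0,0,0]]}}

```text
time: 27.05
tool_pos: [0.5837, -0.0416, 0.3389]
tool_rot: [-0.0, 0.119, 0.993, -0.003]
contact_force: [-0.1, 0.9, -2.2]
gripper_width: 0.636
```

Emit:
{"method": "step_arm", "body": {"steps": [[0,0,40,0],[0,0,40,0],[0,0,0,0],[0,0,0,0]]}}

```text
time: 27.45
tool_pos: [0.5847, -0.0423, 0.2598]
tool_rot: [0.002, 0.119, 0.993, -0.003]
contact_force: [-0.0, 0.1, -0.6]
gripper_width: 0.64
```

```bash
cat >> h.py <<'E'
def inhand(save=None):
    "blank held: offset of its centre from the TCP in tool mm, its long axis vs tool x"
    r,P,T=cloud("wrist",save);Q=(P-T[:3,3])@T[:3,:3]
    m=redm(r)&(Q[...,2]>-.03)&(Q[...,2]<.01);v=rects(m,Q*np.array([1,1,-1]),2000);print("inhand",*v,sep="\n")
E
python3 -c "
from h import *
st();plan(580.5,-47.4,180,76.4);inhand()"
```

```text
pos [584.7 -42.3 259.8] lean(tool z xy) mrad [ 2.7 -6.8] j [-0.196 -0.057  1.675 -0.006  1.52  -1.529] vmax 0.04
pos [584.7 -42.3 259.8] az 76.4 F [-0.   0.1 -0.6] w 0.64 t 27.4
2 [[2, -3, 40, np.float64(-0.0)], [2, -3, 40, np.float64(-0.0)]]
inhand
([276.0, 279.0], [0.3, 0.6], [91, 57], -0.0, [14.0, 18.0, 19.0])
```

Emit:
{"method": "step_arm", "body": {"steps": [[0.5,-0.6,10,0],[0.5,-0.6,10,0],[0.5,-0.6,10,0],[0.5,-0.6,10,0],[0.5,-0.6,10,0],[0.5,-0.6,10,0],[0,0,8,0],[0,0,0,0]]}}

```text
time: 28.3
tool_pos: [0.5827, -0.0463, 0.1905]
tool_rot: [0.005, 0.119, 0.993, -0.003]
contact_force: [0.1, 0.3, -2.8]
gripper_width: 0.637
```

```bash
python3 -c "
from h import *
st();plan(580.6,-47.8,172,76.4)"
```

```text
pos [582.7 -46.3 190.5] lean(tool z xy) mrad [ 8.3 -7.9] j [-0.204 -0.02   1.756 -0.006  1.397 -1.535] vmax 0.009
pos [582.7 -46.3 190.5] az 76.3 F [ 0.1  0.3 -2.8] w 0.637 t 28.3
1 [[np.float64(1.9), np.float64(-1.9), np.float64(18.5), np.float64(-0.1)]]
```

Emit:
{"method": "step_arm", "body": {"steps": [[1,-1,6,0],[1,-1,6,0],[0,0,5,0],[0,0,0,0],[0,0,0,0]]}}

```text
time: 28.8
tool_pos: [0.5807, -0.0481, 0.1726]
tool_rot: [0.005, 0.119, 0.993, -0.004]
contact_force: [1.1, 0.3, -1.9]
gripper_width: 0.636
```

```bash
python3 -c "
from h import *
st();plan(580.6,-47.8,130,76.4)"
```

```text
pos [580.7 -48.1 172.6] lean(tool z xy) mrad [ 9.4 -8.2] j [-0.207 -0.011  1.777 -0.006  1.365 -1.539] vmax 0.005
pos [580.7 -48.1 172.6] az 76.3 F [ 1.1  0.3 -1.9] w 0.636 t 28.8
1 [[np.float64(0.7), np.float64(0.5), np.float64(42.6), np.float64(-0.1)]]
```

Emit:
{"method": "step_arm", "body": {"steps": [[0,0.3,8,0],[0,0.3,8,0],[0,0,8,0],[0,0,8,0],[0,0,5,0],[0,0,0,0]]}}

```text
time: 29.4
tool_pos: [0.5813, -0.0477, 0.1324]
tool_rot: [0.005, 0.119, 0.993, -0.003]
contact_force: [0.3, -0.7, -2.7]
gripper_width: 0.636
```

```bash
python3 -c "
from h import *
st();plan(580.6,-47.8,93,76.4)"
```

```text
pos [581.3 -47.7 132.4] lean(tool z xy) mrad [ 9.5 -8.2] j [-0.207  0.029  1.808 -0.006  1.294 -1.538] vmax 0.002
pos [581.3 -47.7 132.4] az 76.4 F [ 0.3 -0.7 -2.7] w 0.636 t 29.4
1 [[np.float64(1.1), np.float64(-0.0), np.float64(39.4), np.float64(-0.0)]]
```

Emit:
{"method": "step_arm", "body": {"steps": [[0.5,0,8,0],[0.5,0,8,0],[0,0,8,0],[0,0,6,0],[0,0,0,0]]}}

```text
time: 29.9
tool_pos: [0.583, -0.0482, 0.1037]
tool_rot: [0.008, 0.119, 0.993, -0.004]
contact_force: [0.6, 0.2, 0.5]
gripper_width: 0.64
```

```bash
python3 -c "
from h import *
st();plan(580.6,-47.8,93,76.4);inhand()"
```

```text
pos [583.  -48.2 103.7] lean(tool z xy) mrad [14.9 -9. ] j [-0.207  0.061  1.826 -0.006  1.238 -1.538] vmax 0.011
pos [583.  -48.2 103.7] az 76.4 F [0.6 0.2 0.5] w 0.64 t 29.9
1 [[np.float64(2.6), np.float64(-0.1), np.float64(10.7), np.float64(-0.0)]]
inhand
([276.0, 144.0], [61.3, 0.1], [27, 17], 89.7, [13.0, 26.0, 28.0])
([275.0, 285.0], [2.4, 1.2], [100, 58], -0.0, [16.0, 18.0, 19.0])
```

Emit:
{"method": "step_arm", "body": {"steps": [[1,0,5,0],[1,0,5,0],[0,0,3,0],[0,0,0,0]]}}

```text
time: 30.35
tool_pos: [0.5832, -0.0482, 0.0945]
tool_rot: [0.01, 0.119, 0.993, -0.004]
contact_force: [-2.5, 0.9, 4.7]
gripper_width: 0.636
```

```bash
python3 -c "
from h import *
st();plan(580.6,-47.8,92.5,76.4);inhand()"
```

```text
pos [583.2 -48.2  94.5] lean(tool z xy) mrad [18.9 -9.6] j [-0.207  0.069  1.834 -0.006  1.218 -1.538] vmax 0.022
pos [583.2 -48.2  94.5] az 76.4 F [-2.5  0.9  4.7] w 0.636 t 30.4
1 [[np.float64(2.6), np.float64(-0.2), np.float64(2.0), np.float64(-0.0)]]
inhand
([276.0, 289.0], [10.3, 1.0], [110, 58], -0.3, [17.0, 18.0, 23.0])
```

Emit:
{"method": "step_arm", "body": {"steps": [[1,0,3,0],[0.5,0,2,0],[0,0,0,0]]}}

```text
time: 30.7
tool_pos: [0.5832, -0.0482, 0.0925]
tool_rot: [0.012, 0.119, 0.993, -0.004]
contact_force: [-3.9, 0.4, 4.2]
gripper_width: 0.634
```

```bash
python3 -c "
from h import *
st();plan(580.6,-47.8,92.5,76.4)"
```

```text
pos [583.2 -48.2  92.5] lean(tool z xy) mrad [ 22.2 -10.2] j [-0.207  0.07   1.837 -0.006  1.211 -1.538] vmax 0.02
pos [583.2 -48.2  92.5] az 76.4 F [-3.9  0.4  4.2] w 0.634 t 30.7
1 [[np.float64(2.6), np.float64(-0.3), np.float64(-0.0), np.float64(-0.0)]]
```

Emit:
{"method": "step_arm", "body": {"steps": [[0,0,0,0],[0,0,0,0],[0,0,0,0],[0,0,0,0]], "claw": 100}}

```text
time: 31.1
tool_pos: [0.5834, -0.0483, 0.0917]
tool_rot: [0.012, 0.119, 0.993, -0.004]
contact_force: [1.2, 0.4, 0.2]
gripper_width: 1.001
```

Emit:
{"method": "step_arm", "body": {"steps": [[0,0,-10,0],[0,0,-10,0],[0,0,-10,0],[0,0,-10,0],[0,0,-10,0],[0,0,-10,0],[0,0,-10,0],[0,0,0,0]]}}

```text
time: 31.9
tool_pos: [0.5826, -0.0476, 0.1699]
tool_rot: [0.014, 0.119, 0.993, -0.004]
contact_force: [0.1, -0.4, 0.6]
gripper_width: 1.001
```

Emit:
{"method": "step_arm", "body": {"steps": [[-20,0,-15,0],[-20,0,-15,0],[-10,0,-5,0],[0,0,0,0],[0,0,0,0]]}}

```text
time: 32.4
tool_pos: [0.6296, -0.0588, 0.2047]
tool_rot: [0.012, 0.119, 0.993, -0.004]
contact_force: [-0.0, -0.7, -0.4]
gripper_width: 1.002
```

```bash
cat >> h.py <<'E'
def mag(save=None):
    r,P,T=cloud("wrist",save);H=hsv(r);S=(P-np.array([.5805,-.0475,.115]))@R.from_euler('z',-13.55,degrees=True).as_matrix()
    m=redm(r)&(abs(S[...,0])<.07)&(abs(S[...,1])<.04);print("red in mag (station frame, z from latch)",*rects(m,S,50),sep="\n")
    w=(H[...,1]<90)&(H[...,2]>120)&(abs(S[...,0])<.036)&(abs(S[...,1])<.025)
    p=S[w];p=p[np.isfinite(p[:,0])]
    if len(p)>50: A=np.c_[p[:,:2],np.ones(len(p))];c=np.linalg.lstsq(A,p[:,2],rcond=None)[0];print("panel n",len(p),"tilt",np.round(c[:2],3),"z0 mm",round(c[2]*1000,1),"centre",np.round(((p.max(0)+p.min(0))/2)[:2]*1000,1))
E
python3 -c "
from h import *
st();mag('w3');plan(580.6,-47.8,150,76.4)"
```

```text
pos [629.6 -58.8 204.7] lean(tool z xy) mrad [ 22.3 -10.6] j [-0.208  0.072  1.638 -0.006  1.408 -1.54 ] vmax 0.011
red in mag (station frame, z from latch)
([275.0, 123.0], [-0.2, 1.3], [125, 61], 1.3, [-2.0, -1.0, 20.0])
panel n 4361 tilt [ 0.    -0.002] z0 mm -1.1 centre [ 2.2 -0.1]
pos [629.3 -58.7 204.5] az 76.4 F [ 0.3 -1.   1.1] w 0.998 t 32.5
2 [[26, 0, 27, np.float64(-0.0)], [26, 0, 27, np.float64(-0.0)]]
```

View pics/w3.png

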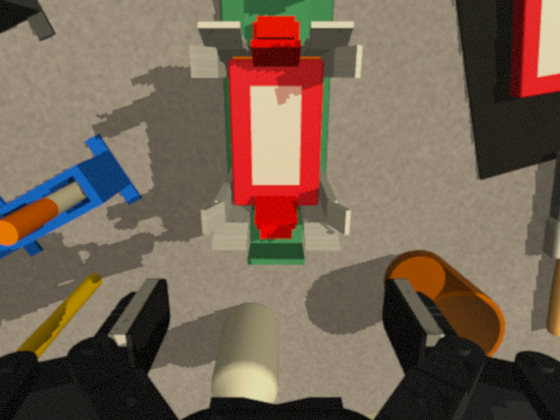

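Blank 1 is latched flat: the panel is at (275,135), level and 1 mm under the latch line, with both red latches (275,42) and (276,218) over its ends. Next blank.

```bash
cat >> h.py <<'E'
def blanks():
    r,P,T=cloud("top");z=P[...,2];m=redm(r)&(z<.04)&(P[...,1]>.1)&(P[...,1]<.45);print("top blanks",*rects(m,P,60),sep="\n")
def near():
    r,P,T=cloud("wrist");m=redm(r)&(P[...,2]>.0165)&(P[...,2]<.024);print("wrist blanks",*rects(m,P,300),sep="\n")
E
python3 -c "
from h import *
blanks();plan(612,215,150,86)"
```

```text
top blanks
([243.0, 219.0], [570.2, 187.9], [91, 59], -4.3, [5.0, 18.0, 23.0])
([240.0, 262.0], [445.2, 194.0], [91, 59], 16.1, [8.0, 18.0, 24.0])
pos [629.2 -58.7 204.4] az 76.4 F [ 0.2 -1.2 -0.8] w 1.003 t 32.5
6 [[14, 44, 9, np.float64(-1.6)], [12, 44, 9, np.float64(-1.6)], [11, 44, 9, np.float64(-1.6)], [10, 45, 9, np.float64(-1.6)], [9, 45, 9, np.float64(-1.6)], [7, 45, 9, np.float64(-1.6)]]
```

Emit:
{"method": "step_arm", "body": {"steps": [[18,38,0,-1.6],[18,38,0,-1.6],[17,38,8,-1.6],[16,38,8,-1.6],[15,38,8,-1.6],[14,38,8,-1.5],[4,15,5,0],[0,0,0,0]]}}

```text
time: 33.3
tool_pos: [0.5592, 0.2044, 0.1557]
tool_rot: [0.007, 0.034, 0.999, -0.006]
contact_force: [-0.9, 0.4, -1.0]
gripper_width: 1.002
```

```bash
python3 -c "
from h import *
st();near();plan(570.2,187.9,60,85.7)"
```

```text
pos [559.2 204.4 155.7] lean(tool z xy) mrad [ 13.  -12.4] j [ 0.233  0.036  1.759 -0.016  1.337 -1.266] vmax 0.013
wrist blanks
([255.0, 57.0], [451.8, 194.3], [77, 56], 16.4, [17.0, 18.0, 19.0])
([256.0, 202.0], [569.9, 186.1], [90, 56], -3.9, [17.0, 18.0, 19.0])
pos [559.7 203.5 156.1] az 86.0 F [-0.2  0.6 -0.4] w 1.003 t 33.4
3 [[-3, -5, 32, np.float64(0.1)], [-3, -5, 32, np.float64(0.1)], [-3, -5, 32, np.float64(0.1)]]
```

Emit:
{"method": "step_arm", "body": {"steps": [[-2,-3,12,0],[-2,-3,12,0],[-2,-3,12,0],[-2,-3,12,0],[-2,-3,12,0],[0,-2,12,0],[0,0,12,0],[0,0,0,0]]}}

```text
time: 34.15
tool_pos: [0.5719, 0.176, 0.0642]
tool_rot: [0.006, 0.039, 0.999, -0.007]
contact_force: [-0.3, 0.2, 0.1]
gripper_width: 0.997
```

```bash
python3 -c "
from h import *
st();plan(569.9,186.1,-1,86.1)"
```

```text
pos [571.9 176.   64.2] lean(tool z xy) mrad [ 12.  -14.7] j [ 0.182  0.145  1.808 -0.018  1.18  -1.303] vmax 0.015
pos [571.9 176.   64.2] az 85.5 F [-0.3  0.2  0.1] w 0.997 t 34.1
2 [[2, 5, 33, np.float64(-0.3)], [2, 5, 33, np.float64(-0.3)]]
```

Emit:
{"method": "step_arm", "body": {"steps": [[0.5,3,11,-0.3],[0.5,2,11,-0.3],[0,1,11,0],[0,0,8,0],[0,0,6,0],[0,0,4,0],[0,0,0,0],[0,0,0,0]]}}

```text
time: 34.95
tool_pos: [0.5725, 0.183, 0.0093]
tool_rot: [0.007, 0.033, 0.999, -0.007]
contact_force: [0.2, 0.1, -0.4]
gripper_width: 0.998
```

```bash
python3 -c "
from h import *
st();plan(569.9,186.1,-1,86.1)"
```

```text
pos [572.5 183.    9.3] lean(tool z xy) mrad [ 13.5 -14.3] j [ 0.193  0.227  1.82  -0.019  1.084 -1.303] vmax 0.002
pos [572.5 183.    9.3] az 86.2 F [ 0.2  0.1 -0.4] w 0.998 t 35.0
1 [[np.float64(3.0), np.float64(3.0), np.float64(10.2), np.float64(0.1)]]
```

Emit:
{"method": "step_arm", "body": {"steps": [[1.5,1.5,4,0],[1,1,4,0],[0.5,0.5,2,0],[0,0,0,0]]}}

```text
time: 35.35
tool_pos: [0.5706, 0.1865, -0.0003]
tool_rot: [0.008, 0.033, 0.999, -0.007]
contact_force: [-0.2, 0.5, -0.6]
gripper_width: 0.999
```

Emit:
{"method": "step_arm", "body": {"steps": [[0,0,0,0],[0,0,0,0],[0,0,0,0],[0,0,0,0],[0,0,0,0]], "claw": 0}}

```text
time: 35.85
tool_pos: [0.5711, 0.1866, 0.0003]
tool_rot: [0.009, 0.033, 0.999, -0.006]
contact_force: [-0.1, 0.2, -0.2]
gripper_width: 0.639
```

Emit:
{"method": "step_arm", "body": {"steps": [[0,0,-40,0],[0,0,-40,0],[0,0,-40,0],[0,0,-40,0],[0,0,-40,0],[0,0,-10,0],[0,0,0,0]]}}

```text
time: 36.55
tool_pos: [0.563, 0.1885, 0.2097]
tool_rot: [0.001, 0.033, 0.999, -0.008]
contact_force: [-0.2, 0.6, -3.1]
gripper_width: 0.637
```

```bash
python3 -c "
from h import *
st();plan(580.6,-47.8,230,76.4)"
```

```text
pos [563.  188.5 209.7] lean(tool z xy) mrad [  2.1 -16.3] j [ 0.205 -0.005  1.708 -0.016  1.44  -1.297] vmax 0.008
pos [563.  188.5 209.7] az 86.2 F [-0.2  0.6 -3.1] w 0.637 t 36.5
5 [[-7, -47, -3, np.float64(2.0)], [-8, -47, -3, np.float64(2.0)], [-10, -46, -3, np.float64(2.0)], [-11, -46, -3, np.float64(2.0)], [-13, -46, -3, np.float64(2.0)]]
```

Emit:
{"method": "step_arm", "body": {"steps": [[-5,-30,-6,1.4],[-6,-35,-4,1.4],[-7,-35,-2,1.4],[-8,-35,-2,1.4],[-8,-35,-2,1.4],[-9,-30,-2,1.4],[-6,-18,0,1.2],[0,0,0,0]]}}

```text
time: 37.35
tool_pos: [0.5723, -0.0411, 0.2052]
tool_rot: [-0.016, 0.118, 0.993, -0.009]
contact_force: [0.1, 0.9, -2.2]
gripper_width: 0.641
```

```bash
python3 -c "
from h import *
st();plan(580.6,-47.8,180,76.4);inhand()"
```

```text
pos [572.3 -41.1 205.2] lean(tool z xy) mrad [-33.5 -13.5] j [-0.192 -0.029  1.74  -0.02   1.461 -1.522] vmax 0.039
pos [572.3 -41.1 205.2] az 76.4 F [ 0.1  0.9 -2.2] w 0.641 t 37.4
1 [[np.float64(-10.4), np.float64(-4.1), np.float64(25.0), np.float64(0.0)]]
inhand
([276.0, 278.0], [0.4, 0.8], [91, 57], 0.1, [13.0, 17.0, 19.0])
```

Emit:
{"method": "step_arm", "body": {"steps": [[-1,-0.5,-10,0],[-1,-0.5,-10,0],[-1,-0.5,-10,0],[0,0,-10,0],[0,0,-10,0],[0,0,-10,0],[0,0,-10,0],[0,0,0,0]]}}

```text
time: 38.2
tool_pos: [0.5771, -0.037, 0.2795]
tool_rot: [-0.017, 0.115, 0.993, -0.008]
contact_force: [0.3, 0.4, -2.5]
gripper_width: 0.635
```

Emit:
{"method": "step_arm", "body": {"steps": [[0,0,40,0],[0,0,40,0],[0,0,0,0],[0,0,0,0]]}}

```text
time: 38.6
tool_pos: [0.5761, -0.0383, 0.2017]
tool_rot: [-0.014, 0.115, 0.993, -0.008]
contact_force: [0.3, -1.3, -1.3]
gripper_width: 0.64
```

```bash
python3 -c "
from h import *
st();plan(580.6,-47.8,180,76.4)"
```

```text
pos [576.1 -38.3 201.7] lean(tool z xy) mrad [-29.5 -12.4] j [-0.187 -0.021  1.737 -0.018  1.452 -1.525] vmax 0.039
pos [576.1 -38.3 201.7] az 76.8 F [ 0.3 -1.3 -1.3] w 0.64 t 38.6
1 [[np.float64(-7.1), np.float64(-7.8), np.float64(21.7), np.float64(0.4)]]
```

Emit:
{"method": "step_arm", "body": {"steps": [[-1,-1,-15,0.4],[-1,-1,-15,0],[-1,-1,-15,0],[-1,-1,-15,0],[0,0,-15,0],[0,0,-15,0],[0,0,-15,0],[0,0,0,0]]}}

```text
time: 39.4
tool_pos: [0.586, -0.0428, 0.3286]
tool_rot: [-0.005, 0.119, 0.993, -0.009]
contact_force: [0.8, 0.3, -1.2]
gripper_width: 0.637
```

Emit:
{"method": "step_arm", "body": {"steps": [[0,0,40,0],[0,0,40,0],[0,0,0,0],[0,0,0,0]]}}

```text
time: 39.8
tool_pos: [0.5859, -0.0441, 0.2493]
tool_rot: [-0.003, 0.119, 0.993, -0.009]
contact_force: [0.9, 0.7, -0.9]
gripper_width: 0.64
```

```bash
python3 -c "
from h import *
st();plan(580.6,-47.8,180,76.4)"
```

```text
pos [585.9 -44.1 249.3] lean(tool z xy) mrad [ -8.7 -16.4] j [-0.193 -0.041  1.677 -0.018  1.511 -1.525] vmax 0.045
pos [585.9 -44.1 249.3] az 76.4 F [ 0.9  0.7 -0.9] w 0.64 t 39.8
2 [[2, -2, 35, np.float64(-0.0)], [2, -2, 35, np.float64(-0.0)]]
```

Emit:
{"method": "step_arm", "body": {"steps": [[0,0,-10,0],[0,0,-10,0],[0,0,-10,0],[0,0,-10,0],[0,0,-10,0],[0,0,-10,0],[0,0,-10,0],[0,0,0,0]]}}

```text
time: 40.6
tool_pos: [0.5894, -0.0432, 0.3361]
tool_rot: [0.004, 0.119, 0.993, -0.009]
contact_force: [-0.1, -0.0, -2.2]
gripper_width: 0.635
```

Emit:
{"method": "step_arm", "body": {"steps": [[0,0,40,0],[0,0,40,0],[0,0,0,0],[0,0,0,0]]}}

```text
time: 41.0
tool_pos: [0.591, -0.045, 0.2572]
tool_rot: [0.006, 0.119, 0.993, -0.009]
contact_force: [-0.0, -0.6, -1.0]
gripper_width: 0.638
```

```bash
python3 -c "
from h import *
st();plan(580.6,-47.8,180,76.4)"
```

```text
pos [591.  -45.  257.2] lean(tool z xy) mrad [  9.7 -19.9] j [-0.193 -0.045  1.668 -0.018  1.505 -1.525] vmax 0.042
pos [591.  -45.  257.2] az 76.4 F [-0.  -0.6 -1. ] w 0.638 t 41.0
2 [[5, -2, 39, np.float64(-0.0)], [5, -2, 39, np.float64(-0.0)]]
```

Emit:
{"method": "step_arm", "body": {"steps": [[2,-0.6,10,0],[2,-0.6,10,0],[2,-0.6,10,0],[1,-0.5,10,0],[1,-0.5,10,0],[0,0,10,0],[0,0,10,0],[0,0,0,0]]}}

```text
time: 41.8
tool_pos: [0.5846, -0.0478, 0.1864]
tool_rot: [0.009, 0.119, 0.993, -0.01]
contact_force: [-0.6, -0.1, -2.6]
gripper_width: 0.638
```

```bash
python3 -c "
from h import *
st();plan(580.6,-47.8,170,76.4)"
```

```text
pos [584.6 -47.8 186.4] lean(tool z xy) mrad [ 15.9 -21.2] j [-0.2   -0.018  1.76  -0.018  1.379 -1.53 ] vmax 0.014
pos [584.6 -47.8 186.4] az 76.4 F [-0.6 -0.1 -2.6] w 0.638 t 41.8
1 [[np.float64(4.2), np.float64(-0.7), np.float64(16.4), np.float64(-0.0)]]
```

Emit:
{"method": "step_arm", "body": {"steps": [[2,-0.4,6,0],[1.5,-0.3,6,0],[0.5,0,4,0],[0,0,0,0],[0,0,0,0]]}}

```text
time: 42.3
tool_pos: [0.581, -0.0479, 0.1695]
tool_rot: [0.01, 0.119, 0.993, -0.01]
contact_force: [-1.1, -0.2, -1.9]
gripper_width: 0.633
```

Emit:
{"method": "step_arm", "body": {"steps": [[0.2,0.1,8,0],[0.2,0.1,8,0],[0.2,0.1,8,0],[0.2,0.1,8,0],[0,0,4,0],[0,0,0,0]]}}

```text
time: 42.9
tool_pos: [0.581, -0.0481, 0.1303]
tool_rot: [0.01, 0.119, 0.993, -0.01]
contact_force: [0.3, -0.3, -2.3]
gripper_width: 0.638
```

```bash
python3 -c "
from h import *
st();plan(580.6,-47.8,93,76.4)"
```

```text
pos [581.  -48.1 130.3] lean(tool z xy) mrad [ 17.1 -21.4] j [-0.202  0.025  1.815 -0.018  1.28  -1.53 ] vmax 0.003
pos [581.  -48.1 130.3] az 76.4 F [ 0.3 -0.3 -2.3] w 0.638 t 42.9
1 [[np.float64(1.3), np.float64(0.9), np.float64(37.3), np.float64(-0.0)]]
```

Inside the well without contact. Pushing down.

Emit:
{"method": "step_arm", "body": {"steps": [[0.6,0.2,8,0],[0.6,0.2,8,0],[0.6,0.2,8,0],[0.3,0.2,6,0],[0.5,0,5,0],[0.5,0,5,0],[0,0,0,0]]}}

```text
time: 43.6
tool_pos: [0.5831, -0.0483, 0.1022]
tool_rot: [0.013, 0.118, 0.993, -0.01]
contact_force: [-2.3, -0.0, 0.3]
gripper_width: 0.638
```

```bash
python3 -c "
from h import *
st();plan(580.6,-47.8,91,76.4);inhand()"
```

```text
pos [583.1 -48.3 102.2] lean(tool z xy) mrad [ 24.  -23.6] j [-0.201  0.057  1.833 -0.02   1.224 -1.529] vmax 0.036
pos [583.1 -48.3 102.2] az 76.5 F [-2.3 -0.   0.3] w 0.638 t 43.6
1 [[np.float64(2.9), np.float64(0.1), np.float64(11.1), np.float64(0.1)]]
inhand
([276.0, 146.0], [61.2, 0.4], [26, 16], 89.6, [15.0, 29.0, 30.0])
([276.0, 287.0], [1.7, 1.2], [99, 60], 1.0, [16.0, 17.0, 19.0])
```

Emit:
{"method": "step_arm", "body": {"steps": [[1,0.2,8,0],[1,0.2,8,0],[0,0,6,0]]}}

```text
time: 43.95
tool_pos: [0.5832, -0.0483, 0.0878]
tool_rot: [0.014, 0.118, 0.993, -0.011]
contact_force: [-12.0, 3.3, 17.2]
gripper_width: 0.637
```

```bash
python3 -c "
from h import *
st();plan(580.6,-47.8,91,76.4);inhand()"
```

```text
pos [583.2 -48.3  87.8] lean(tool z xy) mrad [ 24.6 -24.2] j [-0.201  0.074  1.842 -0.02   1.197 -1.529] vmax 0.054
pos [583.2 -48.3  87.8] az 76.5 F [-12.    3.3  17.2] w 0.637 t 44.0
1 [[np.float64(2.6), np.float64(-0.2), np.float64(-3.3), np.float64(0.1)]]
inhand
([276.0, 302.0], [4.4, 1.1], [98, 58], 0.1, [16.0, 17.0, 19.0])
```

Emit:
{"method": "step_arm", "body": {"steps": [[0,0,-2,0],[0,0,0,0],[0,0,0,0],[0,0,0,0]], "claw": 100}}

```text
time: 44.4
tool_pos: [0.585, -0.0486, 0.0902]
tool_rot: [0.016, 0.118, 0.993, -0.011]
contact_force: [0.5, 0.5, 0.1]
gripper_width: 1.001
```

Emit:
{"method": "step_arm", "body": {"steps": [[0,0,-12,0],[0,0,-12,0],[0,0,-12,0],[0,0,-12,0],[0,0,-12,0],[0,0,-12,0],[0,0,-12,0],[0,0,0,0]]}}

```text
time: 45.2
tool_pos: [0.5834, -0.0465, 0.1839]
tool_rot: [0.019, 0.118, 0.993, -0.011]
contact_force: [0.7, 0.5, 0.1]
gripper_width: 1.002
```

Emit:
{"method": "step_arm", "body": {"steps": [[-20,0,-10,0],[-20,0,-10,0],[-10,0,-5,0],[0,0,0,0],[0,0,0,0]]}}

```text
time: 45.7
tool_pos: [0.6307, -0.0574, 0.2096]
tool_rot: [0.016, 0.118, 0.993, -0.011]
contact_force: [0.2, -0.2, 0.3]
gripper_width: 1.004
```

```bash
python3 -c "
from h import *
st();mag('w4');blanks();plan(460,194,150,106)"
```

```text
pos [630.7 -57.4 209.6] lean(tool z xy) mrad [ 29.7 -25.1] j [-0.2    0.065  1.636 -0.019  1.406 -1.532] vmax 0.007
red in mag (station frame, z from latch)
([275.0, 119.0], [-0.1, 1.5], [126, 61], 1.3, [-2.0, -1.0, 20.0])
panel n 4237 tilt [-0. -0.] z0 mm -1.0 centre [ 2.4 -0.2]
top blanks
([240.0, 262.0], [445.6, 193.7], [92, 58], 16.6, [6.0, 18.0, 23.0])
pos [630.4 -57.3 209.5] az 76.5 F [-0.5  0.1  0. ] w 0.999 t 45.8
7 [[32, 29, 7, np.float64(-4.2)], [30, 32, 7, np.float64(-4.2)], [28, 34, 7, np.float64(-4.2)], [25, 36, 7, np.float64(-4.2)], [22, 37, 7, np.float64(-4.2)], [20, 39, 7, np.float64(-4.2)], [17, 40, 7, np.float64(-4.2)]]
```

View pics/w4.png

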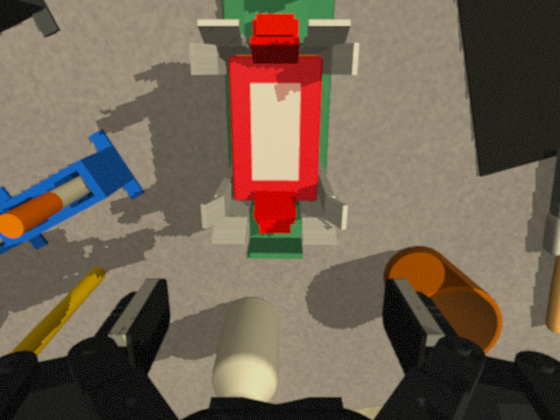

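Blank 2 is latched too: panel (275,130), tilt 0, 1 mm under the latch line, both latches over it. Going for the last red blank at (240,262) in the top view.

Emit:
{"method": "step_arm", "body": {"steps": [[32,29,0,-4.2],[30,32,0,-4.2],[28,34,9,-4.2],[25,36,9,-4.2],[22,37,9,-4.2],[18,34,9,-4.2],[8,17,9,-4.2],[0,0,0,0]]}}

```text
time: 46.6
tool_pos: [0.4625, 0.1737, 0.1469]
tool_rot: [0.009, -0.147, 0.989, -0.014]
contact_force: [-0.5, 0.4, 0.7]
gripper_width: 1.004
```

```bash
python3 -c "
from h import *
st();near();plan(445.6,193.7,60,106.3)"
```

```text
pos [462.5 173.7 146.9] lean(tool z xy) mrad [ 22.9 -25.5] j [ 0.226 -0.209  2.004 -0.031  1.33  -1.634] vmax 0.019
wrist blanks
([312.0, 176.0], [445.5, 192.3], [90, 56], 16.5, [17.0, 18.0, 19.0])
pos [463.6 173.1 147.8] az 106.8 F [-0.3 -0.8 -0.3] w 1.0 t 46.6
2 [[6, 14, 43, np.float64(0.3)], [6, 14, 43, np.float64(0.3)]]
```

Emit:
{"method": "step_arm", "body": {"steps": [[2.5,4,12,0],[2.5,4,12,0],[2,4,12,0],[2,4,12,0],[1,3,12,0],[0.5,1,12,0],[0.3,0.3,12,0],[0,0,0,0]]}}

```text
time: 47.45
tool_pos: [0.4498, 0.1852, 0.0553]
tool_rot: [0.01, -0.142, 0.99, -0.015]
contact_force: [0.4, 0.8, 0.2]
gripper_width: 1.002
```

```bash
python3 -c "
from h import *
st();plan(445.5,192.3,-1,106.5)"
```

```text
pos [449.8 185.2  55.3] lean(tool z xy) mrad [ 23.9 -27. ] j [ 0.256 -0.108  2.082 -0.035  1.152 -1.587] vmax 0.018
pos [449.8 185.2  55.3] az 106.4 F [0.4 0.8 0.2] w 1.002 t 47.5
2 [[2, 5, 28, np.float64(-0.1)], [1, 5, 28, np.float64(-0.1)]]
```

Emit:
{"method": "step_arm", "body": {"steps": [[0.6,2,10,0],[0.6,2,10,0],[0.6,2,10,0],[0.4,1,8,0],[0.3,0.5,6,0],[0.2,0.3,3,0],[0,0,0,0],[0,0,0,0]]}}

```text
time: 48.25
tool_pos: [0.447, 0.1913, 0.0046]
tool_rot: [0.011, -0.142, 0.99, -0.015]
contact_force: [-0.4, -0.3, 0.2]
gripper_width: 0.995
```

```bash
python3 -c "
from h import *
st();plan(445.5,192.3,-0.5,106.5)"
```

```text
pos [447.  191.3   4.6] lean(tool z xy) mrad [ 25.5 -26.6] j [ 0.27  -0.022  2.101 -0.038  1.045 -1.568] vmax 0.001
pos [447.  191.3   4.6] az 106.4 F [-0.4 -0.3  0.2] w 0.995 t 48.2
1 [[np.float64(1.3), np.float64(1.5), np.float64(5.0), np.float64(-0.1)]]
```

Emit:
{"method": "step_arm", "body": {"steps": [[0.8,1,3,0],[0.4,0.5,2,0],[0,0,0,0]]}}

```text
time: 48.55
tool_pos: [0.4464, 0.1926, 0.0001]
tool_rot: [0.012, -0.142, 0.99, -0.015]
contact_force: [0.1, -0.3, 0.2]
gripper_width: 1.001
```

Emit:
{"method": "step_arm", "body": {"steps": [[0,0,0,0],[0,0,0,0],[0,0,0,0],[0,0,0,0],[0,0,0,0]], "claw": 0}}

```text
time: 49.05
tool_pos: [0.4472, 0.1927, 0.0011]
tool_rot: [0.013, -0.142, 0.99, -0.015]
contact_force: [0.4, 0.4, 0.0]
gripper_width: 0.637
```

Emit:
{"method": "step_arm", "body": {"steps": [[0,0,-40,0],[0,0,-40,0],[0,0,-40,0],[0,0,-40,0],[0,0,-40,0],[0,0,-30,0],[0,0,-10,0],[0,0,0,0]]}}

```text
time: 49.85
tool_pos: [0.4353, 0.1978, 0.2419]
tool_rot: [0.005, -0.142, 0.99, -0.016]
contact_force: [0.4, -0.3, -2.7]
gripper_width: 0.637
```

```bash
python3 -c "
from h import *
st();plan(580.6,-47.8,260,76.4)"
```

```text
pos [435.3 197.8 241.9] lean(tool z xy) mrad [ 14.  -29.5] j [ 0.29  -0.317  1.931 -0.032  1.523 -1.565] vmax 0.013
pos [435.3 197.8 241.9] az 106.4 F [ 0.4 -0.3 -2.7] w 0.637 t 49.9
6 [[-12, -46, -1, np.float64(5.0)], [-16, -45, -1, np.float64(5.0)], [-20, -43, -1, np.float64(5.0)], [-23, -42, -1, np.float64(5.0)], [-27, -39, -1, np.float64(5.0)], [-30, -37, -1, np.float64(5.0)]]
```

Emit:
{"method": "step_arm", "body": {"steps": [[-10,-36,-3,4],[-14,-38,-3,4],[-17,-37,-3,4],[-20,-36,-3,4],[-23,-35,-3,4],[-26,-32,-3,4],[-22,-22,0,4],[-8,-8,0,2]]}}

```text
time: 50.65
tool_pos: [0.5886, -0.0468, 0.2423]
tool_rot: [-0.008, 0.127, 0.992, -0.014]
contact_force: [-0.3, 0.6, -1.4]
gripper_width: 0.638
```

Emit:
{"method": "step_arm", "body": {"steps": [[0,0,0,0],[0,0,0,0]]}}

```text
time: 50.85
tool_pos: [0.5868, -0.0471, 0.237]
tool_rot: [-0.012, 0.127, 0.992, -0.014]
contact_force: [-0.2, 0.6, -2.4]
gripper_width: 0.638
```

```bash
python3 -c "
from h import *
st();plan(580.6,-47.8,180,76.4);inhand()"
```

```text
pos [586.8 -47.1 237. ] lean(tool z xy) mrad [-28.2 -23.8] j [-0.193 -0.019  1.676 -0.029  1.507 -1.506] vmax 0.019
pos [586.8 -47.1 237. ] az 75.4 F [-0.2  0.6 -2.4] w 0.638 t 50.9
2 [[2, 0, 29, np.float64(-0.5)], [2, 0, 29, np.float64(-0.5)]]
inhand
([276.0, 276.0], [0.7, 0.9], [91, 59], 0.5, [13.0, 17.0, 18.0])
```

Emit:
{"method": "step_arm", "body": {"steps": [[0,0,-15,-0.5],[0,0,-15,-0.5],[0,0,-15,0],[0,0,-15,0],[0,0,-15,0],[0,0,-10,0],[0,0,-10,0],[0,0,0,0]]}}

```text
time: 51.7
tool_pos: [0.589, -0.0403, 0.3453]
tool_rot: [-0.009, 0.114, 0.993, -0.013]
contact_force: [0.3, -0.7, -2.0]
gripper_width: 0.637
```

Emit:
{"method": "step_arm", "body": {"steps": [[0,0,40,0],[0,0,40,0],[0,0,0,0],[0,0,0,0]]}}

```text
time: 52.1
tool_pos: [0.5881, -0.0427, 0.2653]
tool_rot: [-0.007, 0.114, 0.993, -0.014]
contact_force: [0.3, 0.2, -0.7]
gripper_width: 0.637
```

Emit:
{"method": "step_arm", "body": {"steps": [[0,0,-10,0],[0,0,-10,0],[0,0,-10,0],[0,0,-10,0],[0,0,-10,0],[0,0,-10,0],[0,0,-10,0],[0,0,0,0]]}}

```text
time: 52.9
tool_pos: [0.5922, -0.0412, 0.3524]
tool_rot: [0.0, 0.114, 0.993, -0.014]
contact_force: [-0.7, -0.3, -2.7]
gripper_width: 0.642
```

Emit:
{"method": "step_arm", "body": {"steps": [[0,0,40,0],[0,0,40,0],[0,0,0,0],[0,0,0,0]]}}

```text
time: 53.3
tool_pos: [0.593, -0.0436, 0.2734]
tool_rot: [0.002, 0.114, 0.993, -0.014]
contact_force: [-0.8, -0.7, -1.1]
gripper_width: 0.637
```

```bash
python3 -c "
from h import *
st();plan(580.6,-47.8,180,76.4)"
```

```text
pos [593.  -43.6 273.4] lean(tool z xy) mrad [  0.9 -28.7] j [-0.185 -0.042  1.639 -0.028  1.539 -1.526] vmax 0.043
pos [593.  -43.6 273.4] az 76.9 F [-0.8 -0.7 -1.1] w 0.637 t 53.3
2 [[6, -2, 47, np.float64(0.2)], [6, -2, 47, np.float64(0.2)]]
```

Emit:
{"method": "step_arm", "body": {"steps": [[1.6,-0.6,11,0.2],[1.6,-0.6,11,0.2],[1.6,-0.6,11,0],[1.6,-0.6,11,0],[1.6,-0.6,11,0],[1,-0.4,11,0],[0.5,0,11,0],[0,0,5,0]]}}

```text
time: 54.1
tool_pos: [0.5847, -0.0478, 0.1906]
tool_rot: [0.006, 0.118, 0.993, -0.014]
contact_force: [-0.3, -0.2, -1.6]
gripper_width: 0.638
```

Emit:
{"method": "step_arm", "body": {"steps": [[0,0,0,0],[0,0,0,0]]}}

```text
time: 54.3
tool_pos: [0.5842, -0.0477, 0.1892]
tool_rot: [0.005, 0.118, 0.993, -0.014]
contact_force: [1.0, 0.1, -2.0]
gripper_width: 0.643
```

```bash
python3 -c "
from h import *
st();plan(580.6,-47.8,170,76.4);inhand()"
```

```text
pos [584.2 -47.7 189.2] lean(tool z xy) mrad [  6.5 -29.7] j [-0.195 -0.015  1.753 -0.028  1.392 -1.524] vmax 0.003
pos [584.2 -47.7 189.2] az 76.4 F [ 1.   0.1 -2. ] w 0.643 t 54.3
1 [[np.float64(3.8), np.float64(-0.4), np.float64(19.1), np.float64(0.0)]]
inhand
([276.0, 276.0], [0.8, 0.7], [91, 59], -0.3, [13.0, 17.0, 18.0])
```

Emit:
{"method": "step_arm", "body": {"steps": [[1.8,-0.3,6,0],[1.4,0,6,0],[0.6,0,6,0],[0,0,0,0],[0,0,0,0]]}}

```text
time: 54.85
tool_pos: [0.5812, -0.0478, 0.1712]
tool_rot: [0.006, 0.118, 0.993, -0.014]
contact_force: [-0.1, 0.7, -1.7]
gripper_width: 0.64
```

Emit:
{"method": "step_arm", "body": {"steps": [[0.2,0.2,8,0],[0.2,0.2,8,0],[0.2,0.2,8,0],[0.2,0.2,8,0],[0,0.1,4,0],[0,0,0,0]]}}

```text
time: 55.45
tool_pos: [0.5806, -0.0477, 0.1313]
tool_rot: [0.006, 0.118, 0.993, -0.014]
contact_force: [0.3, 0.1, -1.8]
gripper_width: 0.638
```

```bash
python3 -c "
from h import *
st();plan(580.6,-47.8,93,76.4)"
```

```text
pos [580.6 -47.7 131.3] lean(tool z xy) mrad [  8.3 -30. ] j [-0.196  0.028  1.81  -0.029  1.289 -1.522] vmax 0.004
pos [580.6 -47.7 131.3] az 76.4 F [ 0.3  0.1 -1.8] w 0.638 t 55.5
1 [[np.float64(0.6), np.float64(1.0), np.float64(38.3), np.float64(0.0)]]
```

Emit:
{"method": "step_arm", "body": {"steps": [[0.5,0.2,8,0],[0.5,0.2,8,0],[0.5,0.2,8,0],[0.5,0.2,8,0],[0.5,0.2,8,0],[0.5,0,8,0]]}}

```text
time: 56.05
tool_pos: [0.5835, -0.0484, 0.0996]
tool_rot: [0.01, 0.118, 0.993, -0.016]
contact_force: [-10.0, 3.5, 17.9]
gripper_width: 0.636
```

```bash
python3 -c "
from h import *
st();plan(580.6,-47.8,90,76.4)"
```

```text
pos [583.5 -48.4  99.6] lean(tool z xy) mrad [ 15.9 -33.4] j [-0.196  0.065  1.829 -0.032  1.225 -1.52 ] vmax 0.075
pos [583.5 -48.4  99.6] az 76.4 F [-10.    3.5  17.9] w 0.636 t 56.0
1 [[np.float64(3.2), np.float64(0.2), np.float64(9.5), np.float64(0.0)]]
```

Emit:
{"method": "step_arm", "body": {"steps": [[2,0.3,10,0],[2,0.3,10,0]]}}

```text
time: 56.25
tool_pos: [0.5835, -0.0484, 0.0878]
tool_rot: [0.013, 0.118, 0.993, -0.017]
contact_force: [-7.1, 1.0, 16.0]
gripper_width: 0.637
```

```bash
python3 -c "
from h import *
st();plan(580.6,-47.8,90,76.4);inhand()"
```

```text
pos [583.5 -48.4  87.8] lean(tool z xy) mrad [ 22.5 -36.1] j [-0.195  0.075  1.84  -0.033  1.197 -1.518] vmax 0.136
pos [583.5 -48.4  87.8] az 76.4 F [-7.1  1.  16. ] w 0.637 t 56.2
1 [[np.float64(2.9), np.float64(-0.2), np.float64(-2.3), np.float64(0.0)]]
inhand
([276.0, 301.0], [4.2, 1.9], [98, 61], -0.7, [15.0, 16.0, 18.0])
```

Emit:
{"method": "step_arm", "body": {"steps": [[0,0,0,0],[0,0,0,0],[0,0,0,0],[0,0,0,0]], "claw": 100}}

```text
time: 56.7
tool_pos: [0.5858, -0.0488, 0.0893]
tool_rot: [0.017, 0.118, 0.993, -0.017]
contact_force: [-0.4, -0.0, 0.6]
gripper_width: 0.999
```

Emit:
{"method": "step_arm", "body": {"steps": [[0,0,-12,0],[0,0,-12,0],[0,0,-12,0],[0,0,-12,0],[0,0,-12,0],[0,0,-12,0],[0,0,-12,0],[0,0,-5,0]]}}

```text
time: 57.5
tool_pos: [0.5834, -0.0452, 0.187]
tool_rot: [0.017, 0.118, 0.993, -0.017]
contact_force: [-0.1, 0.9, 0.5]
gripper_width: 0.998
```

Emit:
{"method": "step_arm", "body": {"steps": [[-20,0,-15,0],[-20,0,-15,0],[-10,0,-15,0],[0,0,-10,0],[0,0,0,0]]}}

```text
time: 58.0
tool_pos: [0.6306, -0.0547, 0.2465]
tool_rot: [0.016, 0.118, 0.993, -0.017]
contact_force: [-0.1, -1.7, 0.2]
gripper_width: 1.001
```

Run:
```python
from h import *
st();mag('w5');blanks()
r,P,T=cloud("top");H=hsv(r);z=P[...,2]
o=(H[...,0]>=5)&(H[...,0]<18)&(H[...,1]>150)&(H[...,2]>100)&(P[...,1]<-.15);print("top orange",*rects(o&(z>.125),P,5),sep="\n")
v,u=np.mgrid[:420,:560]
print("yel/turq tall",*rects((z>.11)&(z<.145)&(u>370)&(u<480)&(v<230)&(v>140),P,4),sep="\n")
r,P,T=cloud("scene");H=hsv(r);z=P[...,2]
o=(H[...,0]>=5)&(H[...,0]<18)&(H[...,1]>150)&(H[...,2]>100)&(P[...,1]<-.15)&(P[...,0]<.75);print("scene orange",*rects(o&(z>.1),P,20),sep="\n")
plan(600,-210,260,104)
```

```text
pos [630.6 -54.7 246.5] lean(tool z xy) mrad [ 28.7 -37.2] j [-0.19   0.042  1.599 -0.031  1.465 -1.522] vmax 0.013
red in mag (station frame, z from latch)
([275.0, 115.0], [-0.0, 2.1], [125, 64], 0.1, [-2.0, -1.0, 20.0])
panel n 3221 tilt [-0.001 -0.002] z0 mm -0.9 centre [2.3 0.2]
top blanks
top orange
([427.0, 193.0], [621.3, -314.1], [14, 13], -46.0, [130.0, 136.0, 139.0])
([392.0, 203.0], [596.1, -222.6], [15, 13], -65.9, [129.0, 133.0, 138.0])
yel/turq tall
([409.0, 165.0], [701.0, -272.4], [17, 15], -0.4, [113.0, 128.0, 133.0])
([452.0, 182.0], [650.2, -386.9], [18, 14], -64.8, [112.0, 127.0, 133.0])
([426.0, 193.0], [621.0, -312.7], [16, 15], -45.1, [118.0, 134.0, 139.0])
([392.0, 202.0], [596.9, -221.2], [16, 15], 1.5, [116.0, 133.0, 139.0])
scene orange
([198.0, 259.0], [601.6, -225.0], [15, 14], -22.1, [103.0, 123.0, 138.0])
([176.0, 281.0], [625.1, -316.4], [18, 14], -39.7, [103.0, 124.0, 137.0])
pos [629.2 -54.4 243.6] az 76.5 F [-0.1 -0.2  0.1] w 0.993 t 58.2
4 [[-2, -40, -3, np.float64(-6.9)], [3, -40, -3, np.float64(-6.9)], [7, -39, -3, np.float64(-6.9)], [12, -38, -3, np.float64(-6.9)]]
```

Emit:
{"method": "step_arm", "body": {"steps": [[-5,-35,3,0],[-4,-35,3,0],[-4,-35,3,0],[-4,-30,3,0],[-4,-14,3,0],[0,-4,0,0],[0,0,0,0],[0,0,0,0]]}}

```text
time: 59.0
tool_pos: [0.6094, -0.2086, 0.2254]
tool_rot: [0.009, 0.115, 0.993, -0.014]
contact_force: [0.5, 0.5, 0.4]
gripper_width: 1.004
```

```bash
cat >> h.py <<'E'
def rods(save=None,cam="wrist"):
    r,P,T=cloud(cam,save);H=hsv(r);o=(H[...,0]>=4)&(H[...,0]<20)&(H[...,1]>130)&(H[...,2]>80)&(P[...,1]<-.15)
    for zl,zh in((.131,.142),(.095,.12)): print("rod z",zl,zh,*rects(o&(P[...,2]>zl)&(P[...,2]<zh),P,15),sep="\n")
E
python3 -c "
from h import *
st();rods('w6');plan(597,-222,160,76.5)"
```

```text
pos [ 609.4 -208.6  225.4] lean(tool z xy) mrad [ 14.1 -29.8] j [-0.436  0.086  1.588 -0.021  1.442 -1.773] vmax 0.009
rod z
0.131
0.142
([254.0, 198.0], [596.9, -222.7], [16, 16], -15.2, [133.0, 135.0, 136.0])
([135.0, 258.0], [621.1, -314.8], [17, 16], -50.8, [132.0, 135.0, 136.0])
rod z
0.095
0.12
([259.0, 178.0], [591.6, -220.0], [15, 5], 59.1, [96.0, 108.0, 118.0])
([152.0, 237.0], [618.0, -311.5], [16, 8], 42.0, [97.0, 108.0, 119.0])
pos [ 609.5 -208.4  225.5] az 76.8 F [-0.1  0.7  0.8] w 1.001 t 59.0
2 [[5, -7, 33, np.float64(0.1)], [5, -7, 33, np.float64(0.1)]]
```

View pics/w6.png

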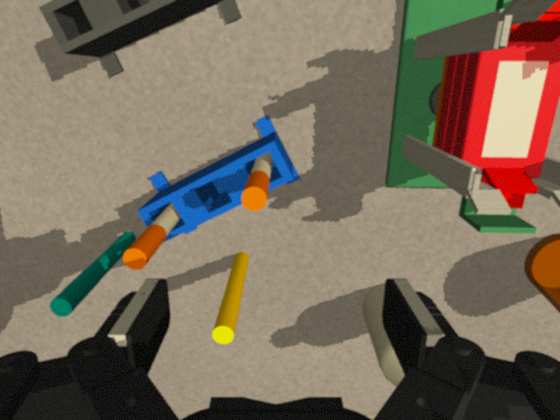

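The two orange-topped white rods have their tops at (254,198) and (135,258) in the caddy, and the middle pocket is empty. The yellow (224,335) and turquoise (62,306) look-alikes stay. Approaching the first rod.

Emit:
{"method": "step_arm", "body": {"steps": [[2.5,-3,12,0],[2.5,-3,12,0],[2,-2.5,12,0],[1.5,-2,12,0],[0.5,-1,10,0],[0,0,0,0],[0,0,0,0]]}}

```text
time: 59.75
tool_pos: [0.5975, -0.2167, 0.1606]
tool_rot: [0.007, 0.113, 0.993, -0.013]
contact_force: [-0.3, 0.1, -0.1]
gripper_width: 1.005
```

```bash
python3 -c "
from h import *
st();plan(597.3,-223.3,95,76.5)"
```

```text
pos [ 597.5 -216.7  160.6] lean(tool z xy) mrad [ 11.6 -27.9] j [-0.456  0.116  1.666 -0.02   1.337 -1.795] vmax 0.016
pos [ 597.5 -216.7  160.6] az 77.0 F [-0.3  0.1 -0.1] w 1.005 t 59.8
2 [[0, -2, 33, np.float64(0.2)], [0, -2, 33, np.float64(0.2)]]
```

Emit:
{"method": "step_arm", "body": {"steps": [[0,-1.5,11,0],[0,-1.2,11,0],[0,-1,11,0],[0,-0.5,11,0],[0,0,10,0],[0,0,5,0],[0,0,0,0],[0,0,0,0]]}}

```text
time: 60.55
tool_pos: [0.5977, -0.2232, 0.0967]
tool_rot: [0.008, 0.113, 0.993, -0.013]
contact_force: [-0.3, -0.0, 0.9]
gripper_width: 0.999
```

Emit:
{"method": "step_arm", "body": {"steps": [[0,0,0,0],[0,0,0,0],[0,0,0,0],[0,0,0,0],[0,0,0,0],[0,0,0,0],[0,0,0,0]], "claw": 0}}

```text
time: 61.25
tool_pos: [0.5992, -0.2234, 0.0993]
tool_rot: [0.01, 0.113, 0.993, -0.014]
contact_force: [-0.7, -0.9, -1.2]
gripper_width: 0.168
```

```bash
python3 -c "
from h import *
st();plan(597.3,-223.3,95,76.5)"
```

```text
pos [ 599.2 -223.4   99.3] lean(tool z xy) mrad [ 16.2 -29.2] j [-0.465  0.182  1.701 -0.02   1.231 -1.802] vmax 0.002
pos [ 599.2 -223.4   99.3] az 77.0 F [-0.7 -0.9 -1.2] w 0.168 t 61.2
1 [[np.float64(2.0), np.float64(-0.2), np.float64(4.3), np.float64(0.5)]]
```

Emit:
{"method": "step_arm", "body": {"steps": [[0,0,-12,0],[0,0,-12,0],[0,0,-12,0],[0,0,-12,0],[0,0,-12,0],[0,0,-12,0],[0,0,-8,0],[0,0,0,0]]}}

```text
time: 62.05
tool_pos: [0.5985, -0.2214, 0.189]
tool_rot: [0.011, 0.113, 0.993, -0.014]
contact_force: [0.3, 0.7, -0.8]
gripper_width: 0.168
```

Emit:
{"method": "step_arm", "body": {"steps": [[15,-3,0,0],[20,-3,0,0],[20,-3,0,0],[15,-3,0,0],[8,0,0,0],[0,0,0,0],[0,0,0,0]]}}

```text
time: 62.75
tool_pos: [0.5167, -0.2146, 0.185]
tool_rot: [0.01, 0.113, 0.993, -0.014]
contact_force: [-1.0, 0.1, -0.7]
gripper_width: 0.171
```

```bash
cat >> h.py <<'E'
def hold(save=None):
    r,P,T=cloud("wrist",save);z=P[...,2]
    m=(z>.055)&(z<.068)&(P[...,0]<.50)&(P[...,0]>.36)&(P[...,1]<-.18)&(P[...,1]>-.38);print("holder",*rects(cv2.morphologyEx(m.astype(np.uint8),cv2.MORPH_OPEN,np.ones((3,3))),P,200),sep="\n")
    Q=(P-T[:3,3])@T[:3,:3]  # tool frame
    g=(abs(Q[...,0])<.03)&(abs(Q[...,1])<.03)&(Q[...,2]>.0)&(Q[...,2]<.12)
    for a in(.01,.03,.05,.07,.085):
        q=Q[g&(abs(Q[...,2]-a)<.006)]
        if len(q)>8: print("rod at",a,"n",len(q),"x,y mm (front face max x)",np.round([np.percentile(q[:,0],95)*1000,(q[:,1].min()+q[:,1].max())*500],1))
    q=Q[g]; print("deepest",np.round(np.nanpercentile(q[:,2],99)*1000,1) if len(q) else None)
E
python3 -c "
from h import *
st();hold('w7');plan(439.9,-236.3,185,76.5)"
```

```text
pos [ 516.7 -214.6  185. ] lean(tool z xy) mrad [ 17.1 -29.4] j [-0.518 -0.088  1.831 -0.017  1.37  -1.859] vmax 0.005
holder
([163.0, 121.0], [446.2, -285.2], [135, 34], -81.5, [59.0, 61.0, 62.0])
rod at 0.01 n 346 x,y mm (front face max x) [10.6  0.3]
rod at 0.03 n 286 x,y mm (front face max x) [10.8  0.4]
rod at 0.05 n 213 x,y mm (front face max x) [11.2  0.4]
rod at 0.07 n 169 x,y mm (front face max x) [11.6  0.5]
rod at 0.085 n 138 x,y mm (front face max x) [11.9  0.8]
deepest 91.6
pos [ 516.8 -214.6  185. ] az 77.0 F [0.5 0.9 0.1] w 0.17 t 62.8
2 [[35, -19, 0, np.float64(0.3)], [35, -19, 0, np.float64(0.3)]]
```

View pics/w7.png

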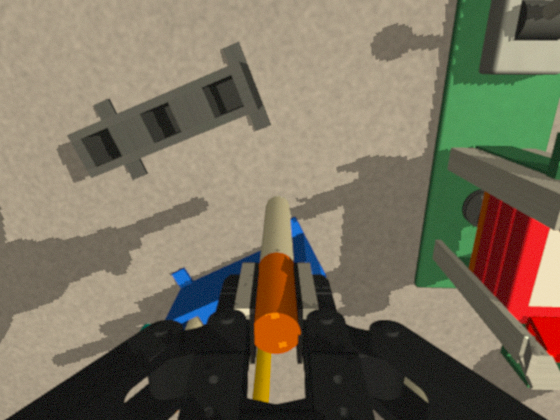

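Holder centre is refined to (446.2,-285.2); its pockets show at (100,147), (160,122) and (222,98). The rod hangs straight in the jaws. Moving over the nearest pocket.

Emit:
{"method": "step_arm", "body": {"steps": [[12,-6,0,0],[15,-8,0,0],[14,-8,0,0],[10,-6,0,0],[6,-4,0,0],[3,-2,0,0],[0,0,0,0],[0,0,0,0]]}}

```text
time: 63.6
tool_pos: [0.448, -0.236, 0.1845]
tool_rot: [0.01, 0.112, 0.994, -0.014]
contact_force: [0.3, -0.2, -0.3]
gripper_width: 0.168
```

```bash
cat >> h.py <<'E'
def low(tx,ty,L=92):
    T,s=tool();e=T[:3,3]+T[:3,:3]@np.array([tx,ty,L])/1000;print("rod low end",np.round(e*1000,1))
E
python3 -c "
from h import *
st();low(3.9,.7);plan(441.5,-237.4,168,76.9)"
```

```text
pos [ 448.  -236.   184.5] lean(tool z xy) mrad [ 17.  -29.7] j [-0.624 -0.224  1.952 -0.014  1.383 -1.967] vmax 0.002
rod low end [ 445.9 -237.2   92.5]
pos [ 448.  -236.   184.5] az 77.1 F [ 0.3 -0.2 -0.3] w 0.168 t 63.6
1 [[np.float64(6.4), np.float64(-2.4), np.float64(16.5), np.float64(0.2)]]
```

Emit:
{"method": "step_arm", "body": {"steps": [[2.5,-1,5,0],[2.2,-0.8,5,0],[1.2,-0.4,4,0],[0.2,0,2,0],[0,0,0,0],[0,0,0,0]]}}

```text
time: 64.2
tool_pos: [0.4419, -0.2367, 0.1662]
tool_rot: [0.01, 0.112, 0.994, -0.013]
contact_force: [0.1, -0.2, -0.6]
gripper_width: 0.17
```

```bash
python3 -c "
from h import *
st();low(3.9,.7);plan(441.5,-237.4,101,76.9)"
```

```text
pos [ 441.9 -236.7  166.2] lean(tool z xy) mrad [ 16.  -28.5] j [-0.633 -0.22   1.98  -0.014  1.352 -1.977] vmax 0.003
rod low end [ 439.7 -237.8   74.1]
pos [ 441.9 -236.7  166.2] az 77.2 F [ 0.1 -0.2 -0.6] w 0.17 t 64.2
2 [[1, 0, 33, np.float64(0.1)], [1, 0, 33, np.float64(0.1)]]
```

Emit:
{"method": "step_arm", "body": {"steps": [[0.2,0.2,8,0],[0.2,0.2,8,0],[0.2,0.2,6,0],[0,0,0,0]]}}

```text
time: 64.6
tool_pos: [0.4419, -0.2365, 0.1423]
tool_rot: [0.01, 0.111, 0.994, -0.013]
contact_force: [0.3, 0.4, 0.3]
gripper_width: 0.169
```

Emit:
{"method": "step_arm", "body": {"steps": [[0.2,0.2,8,0],[0.2,0.2,8,0],[0.2,0.2,8,0],[0.1,0.1,6,0],[0,0,4,0],[0,0,0,0]]}}

```text
time: 65.2
tool_pos: [0.4415, -0.2364, 0.1044]
tool_rot: [0.009, 0.111, 0.994, -0.013]
contact_force: [0.4, -0.0, -1.6]
gripper_width: 0.17
```

```bash
python3 -c "
from h import *
st();low(3.9,.7);plan(441.5,-237.4,101,76.9)"
```

```text
pos [ 441.5 -236.4  104.4] lean(tool z xy) mrad [ 15.  -27.7] j [-0.633 -0.152  2.03  -0.014  1.235 -1.976] vmax 0.006
rod low end [ 439.3 -237.4   12.4]
pos [ 441.5 -236.4  104.4] az 77.2 F [ 0.4 -0.  -1.6] w 0.17 t 65.2
1 [[np.float64(-0.1), np.float64(-0.9), np.float64(3.5), np.float64(0.3)]]
```

Emit:
{"method": "step_arm", "body": {"steps": [[0,0,2,0],[0,0,0,0],[0,0,0,0],[0,0,0,0]], "claw": 100}}

```text
time: 65.6
tool_pos: [0.4425, -0.2371, 0.1037]
tool_rot: [0.01, 0.111, 0.994, -0.014]
contact_force: [0.2, 0.2, -0.1]
gripper_width: 0.845
```

Emit:
{"method": "step_arm", "body": {"steps": [[0,0,-12,0],[0,0,-12,0],[0,0,-12,0],[0,0,-12,0],[0,0,-12,0],[0,0,-12,0],[0,0,-8,0],[0,0,0,0]]}}

```text
time: 66.4
tool_pos: [0.4424, -0.2356, 0.1947]
tool_rot: [0.013, 0.111, 0.994, -0.015]
contact_force: [-0.1, 0.5, -0.6]
gripper_width: 1.004
```

Emit:
{"method": "step_arm", "body": {"steps": [[-20,-4,0,0],[-32,-6,0,0],[-35,-6,0,0],[-35,-6,0,0],[-30,-5,0,0],[-20,-3,0,0],[-8,-2,0,0],[0,0,0,0]]}}

```text
time: 67.2
tool_pos: [0.6147, -0.3078, 0.1952]
tool_rot: [0.009, 0.112, 0.994, -0.014]
contact_force: [0.2, 0.2, -0.4]
gripper_width: 0.999
```

```bash
python3 -c "
from h import *
st();rods('w8');plan(621.4,-315.5,95,76.9)"
```

```text
pos [ 614.7 -307.8  195.2] lean(tool z xy) mrad [ 15.7 -29.3] j [-0.566  0.202  1.511 -0.017  1.4   -1.91 ] vmax 0.01
rod z
0.131
0.142
([269.0, 240.0], [621.1, -315.2], [17, 16], -12.1, [133.0, 135.0, 136.0])
rod z
0.095
0.12
([272.0, 215.0], [616.3, -312.3], [16, 6], 60.9, [97.0, 108.0, 119.0])
pos [ 614.1 -307.5  195. ] az 77.2 F [ 0.1  0.3 -0.5] w 0.998 t 67.2
3 [[-2, -1, 33, np.float64(0.1)], [-2, -1, 33, np.float64(0.1)], [-2, -1, 33, np.float64(0.1)]]
```

Emit:
{"method": "step_arm", "body": {"steps": [[-1,-1,11,0],[-1,-1,11,0],[-0.8,-0.8,11,0],[-0.5,-0.5,11,0],[0,0,0,0],[0,0,0,0]]}}

```text
time: 67.85
tool_pos: [0.6135, -0.3114, 0.1454]
tool_rot: [0.007, 0.112, 0.994, -0.013]
contact_force: [0.2, -0.4, -0.1]
gripper_width: 1.001
```

```bash
python3 -c "
from h import *
st();plan(620.2,-315.8,96,76.9)"
```

```text
pos [ 613.5 -311.4  145.4] lean(tool z xy) mrad [ 11.1 -26.6] j [-0.571  0.245  1.546 -0.017  1.327 -1.913] vmax 0.02
pos [ 613.5 -311.4  145.4] az 77.1 F [ 0.2 -0.4 -0.1] w 1.001 t 67.8
2 [[-3, -1, 25, np.float64(0.1)], [-3, -1, 25, np.float64(0.1)]]
```

Emit:
{"method": "step_arm", "body": {"steps": [[-2.5,-0.8,10,0],[-2,-0.6,10,0],[-1.5,-0.5,10,0],[-0.5,-0.3,8,0],[0,0,5,0],[0,0,0,0],[0,0,0,0]]}}

```text
time: 68.55
tool_pos: [0.6207, -0.3167, 0.099]
tool_rot: [0.007, 0.112, 0.994, -0.013]
contact_force: [0.2, 0.3, -0.2]
gripper_width: 1.001
```

Emit:
{"method": "step_arm", "body": {"steps": [[0,0,0,0],[0,0,0,0],[0,0,0,0],[0,0,0,0],[0,0,0,0],[0,0,0,0],[0,0,0,0]], "claw": 0}}

```text
time: 69.25
tool_pos: [0.6216, -0.3171, 0.1013]
tool_rot: [0.009, 0.112, 0.994, -0.013]
contact_force: [-0.3, -0.8, -1.3]
gripper_width: 0.171
```

Emit:
{"method": "step_arm", "body": {"steps": [[0,0,-12,0],[0,0,-12,0],[0,0,-12,0],[0,0,-12,0],[0,0,-12,0],[0,0,-12,0],[0,0,-10,0],[0,0,0,0]]}}

```text
time: 70.05
tool_pos: [0.6211, -0.3151, 0.1932]
tool_rot: [0.01, 0.112, 0.994, -0.014]
contact_force: [0.8, 0.3, -0.1]
gripper_width: 0.173
```

Emit:
{"method": "step_arm", "body": {"steps": [[15,-1,0,0],[20,-1,0,0],[20,-1,0,0],[15,-1,0,0],[8,0,0,0],[0,0,0,0],[0,0,0,0]]}}

```text
time: 70.75
tool_pos: [0.5414, -0.3006, 0.1896]
tool_rot: [0.01, 0.112, 0.994, -0.014]
contact_force: [0.5, -0.1, 0.1]
gripper_width: 0.173
```

```bash
python3 -c "
from h import *
st();hold('w9');low(0,0);plan(453.3,-332.7,185,76.9)"
```

```text
pos [ 541.4 -300.6  189.6] lean(tool z xy) mrad [ 16.1 -29.1] j [-0.62   0.049  1.687 -0.015  1.375 -1.965] vmax 0.005
holder
([268.0, 58.0], [446.1, -284.9], [134, 34], -81.5, [59.0, 61.0, 62.0])
rod at 0.01 n 345 x,y mm (front face max x) [9.2 0.3]
rod at 0.03 n 287 x,y mm (front face max x) [9.3 0.6]
rod at 0.05 n 214 x,y mm (front face max x) [9.7 0.7]
rod at 0.07 n 164 x,y mm (front face max x) [10.1  1. ]
rod at 0.085 n 137 x,y mm (front face max x) [10.3  1.2]
deepest 93.6
rod low end [ 542.9 -303.2   97.7]
pos [ 541.5 -300.6  189.6] az 77.2 F [-0.1  0.6 -0.5] w 0.171 t 70.8
2 [[39, -25, 2, np.float64(0.1)], [39, -25, 2, np.float64(0.1)]]
```

Emit:
{"method": "step_arm", "body": {"steps": [[12,-8,0,0],[17,-11,0,0],[17,-11,0,0],[14,-9,0,0],[9,-5,0,0],[4,-3,0,0],[0,0,0,0],[0,0,0,0]]}}

```text
time: 71.6
tool_pos: [0.4562, -0.3331, 0.1892]
tool_rot: [0.01, 0.111, 0.994, -0.014]
contact_force: [-1.3, 0.5, -0.4]
gripper_width: 0.165
```

```bash
python3 -c "
from h import *
st();low(2.3,1,94);plan(454,-331.8,169,76.9)"
```

```text
pos [ 456.2 -333.1  189.2] lean(tool z xy) mrad [ 16.3 -29.7] j [-0.757 -0.081  1.817 -0.011  1.374 -2.104] vmax 0.005
rod low end [ 455.7 -334.4   95.2]
pos [ 456.2 -333.1  189.2] az 77.2 F [-1.3  0.5 -0.4] w 0.165 t 71.6
1 [[np.float64(2.9), np.float64(1.3), np.float64(20.1), np.float64(0.3)]]
```

Emit:
{"method": "step_arm", "body": {"steps": [[1,0.5,6,0],[1,0.5,6,0],[0.6,0.3,5,0],[0.2,0,2,0],[0,0,0,0],[0,0,0,0]]}}

```text
time: 72.2
tool_pos: [0.4551, -0.3305, 0.1673]
tool_rot: [0.009, 0.11, 0.994, -0.013]
contact_force: [-0.6, -0.4, -0.8]
gripper_width: 0.17
```

```bash
python3 -c "
from h import *
st();low(2.3,1,94);plan(454,-331.8,101,76.9)"
```

```text
pos [ 455.1 -330.5  167.3] lean(tool z xy) mrad [ 15.5 -28.2] j [-0.755 -0.068  1.841 -0.01   1.337 -2.104] vmax 0.003
rod low end [ 454.5 -331.6   73.3]
pos [ 455.1 -330.5  167.3] az 77.4 F [-0.6 -0.4 -0.8] w 0.17 t 72.2
2 [[1, 0, 33, np.float64(0.2)], [1, 0, 33, np.float64(0.2)]]
```

Emit:
{"method": "step_arm", "body": {"steps": [[0.7,-0.3,5,0],[0.6,-0.2,4,0],[0.2,0.2,8,0],[0.2,0.2,6,0],[0,0,0,0]]}}

```text
time: 72.7
tool_pos: [0.4537, -0.331, 0.1425]
tool_rot: [0.009, 0.11, 0.994, -0.013]
contact_force: [0.5, -0.1, -0.5]
gripper_width: 0.169
```

Emit:
{"method": "step_arm", "body": {"steps": [[0.2,0.2,8,0],[0.2,0.2,8,0],[0.2,0.2,8,0],[0.1,0.1,6,0],[0,0,4,0],[0,0,0,0]]}}

```text
time: 73.3
tool_pos: [0.4534, -0.3308, 0.1046]
tool_rot: [0.009, 0.11, 0.994, -0.013]
contact_force: [-0.5, -0.2, -0.8]
gripper_width: 0.171
```

```bash
python3 -c "
from h import *
st();low(2.3,1,94);plan(454,-331.8,101,76.9)"
```

```text
pos [ 453.4 -330.8  104.6] lean(tool z xy) mrad [ 14.9 -27.5] j [-0.758 -0.004  1.89  -0.01   1.225 -2.105] vmax 0.003
rod low end [ 452.7 -332.    10.6]
pos [ 453.4 -330.8  104.6] az 77.4 F [-0.5 -0.2 -0.8] w 0.171 t 73.3
1 [[np.float64(-0.7), np.float64(-0.7), np.float64(3.7), np.float64(0.5)]]
```

Emit:
{"method": "step_arm", "body": {"steps": [[0,0,2,0],[0,0,0,0],[0,0,0,0],[0,0,0,0],[0,0,0,0]], "claw": 100}}

```text
time: 73.8
tool_pos: [0.4545, -0.3319, 0.1044]
tool_rot: [0.01, 0.11, 0.994, -0.014]
contact_force: [0.1, -0.1, 0.1]
gripper_width: 0.992
```

Emit:
{"method": "step_arm", "body": {"steps": [[0,0,-12,0],[0,0,-12,0],[0,0,-12,0],[0,0,-12,0],[0,0,-12,0],[0,0,-12,0],[0,0,-12,0],[0,0,-12,0]]}}

```text
time: 74.6
tool_pos: [0.4528, -0.3289, 0.2098]
tool_rot: [0.011, 0.11, 0.994, -0.015]
contact_force: [-0.1, 0.9, -0.5]
gripper_width: 0.999
```

Emit:
{"method": "step_arm", "body": {"steps": [[10,30,0,0],[12,35,0,0],[12,35,0,0],[12,35,0,0],[12,35,0,0],[12,25,0,0],[5,10,0,0],[0,0,0,0]], "claw": 0}}

```text
time: 75.4
tool_pos: [0.4251, -0.1076, 0.2098]
tool_rot: [0.015, 0.111, 0.994, -0.017]
contact_force: [0.3, -0.3, 0.7]
gripper_width: -0.004
```

```bash
python3 - <<'E'
from h import *
st();blanks()
rods('s2','scene');rods('t2','top')
E
python3 - <<'E'
import cv2,numpy as np
a=cv2.imread('pics/t2.png')[150:310,270:480];b=cv2.imread('pics/s2.png')[180:340,110:320]
cv2.imwrite('pics/chk.png',cv2.resize(np.hstack([a,b]),None,fx=1.9,fy=1.9))
E
python3 -c "
from h import *
plan(366.6,4.1,200,76.5)"
```

```text
pos [ 425.1 -107.6  209.8] lean(tool z xy) mrad [ 26.8 -36.8] j [-0.403 -0.436  2.072 -0.023  1.466 -1.749] vmax 0.009
top blanks
rod z
0.131
0.142
([151.0, 235.0], [442.1, -240.0], [14, 10], -57.2, [131.0, 136.0, 138.0])
([125.0, 254.0], [455.0, -333.4], [18, 13], -36.8, [132.0, 135.0, 139.0])
rod z
0.095
0.12
([1.0, 141.0], [-559.8, -156.2], [18, 11], 2.0, [96.0, 108.0, 117.0])
([152.0, 244.0], [447.8, -243.6], [14, 12], 60.6, [97.0, 107.0, 119.0])
([126.0, 264.0], [460.3, -338.2], [16, 12], 42.7, [98.0, 108.0, 118.0])
rod z
0.131
0.142
([437.0, 257.0], [451.9, -333.8], [15, 13], 89.3, [132.0, 135.0, 140.0])
rod z
0.095
0.12
pos [ 425.5 -109.3  209.8] az 77.0 F [ 0.1 -0.1 -0.5] w -0.0 t 75.5
3 [[28, 33, 1, np.float64(0.2)], [28, 32, 1, np.float64(0.2)], [28, 32, 1, np.float64(0.2)]]
```

View pics/chk.png

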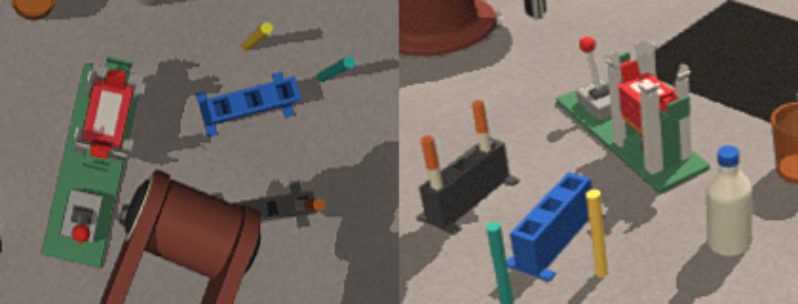

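Both rods stand in the holder with tops at 135–136 mm ((430,155) and (480,117) in the right-hand view). The caddy is empty, the mat has no red blanks, and the blanks are latched. Now the lever.

Emit:
{"method": "step_arm", "body": {"steps": [[15,18,0,0],[20,24,0,0],[20,24,0,0],[15,18,0,0],[7,8,0,0],[0,0,0,0],[0,0,0,0]]}}

```text
time: 76.25
tool_pos: [0.3726, -0.0068, 0.2054]
tool_rot: [0.015, 0.119, 0.993, -0.018]
contact_force: [-0.7, 1.1, 0.4]
gripper_width: 0.002
```

Run:
```python
from h import *
st()
r,P,T=cloud("top");m=redm(r)&(P[...,2]>.09)&(P[...,0]<.47)&(P[...,0]>.35)&(abs(P[...,1])<.08);print("ball top",*rects(m,P,5),sep="\n")
r,P,T=cloud("scene");m=redm(r)&(P[...,2]>.08)&(P[...,0]<.47)&(P[...,0]>.3)&(abs(P[...,1])<.1);print("ball scene",*rects(m,P,5),sep="\n")
plan(366.6,4.1,95,76.5)
```

```text
pos [372.6  -6.8 205.4] lean(tool z xy) mrad [ 25.3 -39.8] j [-0.192 -0.631  2.205 -0.034  1.535 -1.523] vmax 0.009
ball top
([312.0, 272.0], [415.7, 2.6], [39, 19], -89.0, [116.0, 122.0, 489.0])
([293.0, 292.0], [377.7, 52.2], [56, 13], -11.2, [517.0, 524.0, 527.0])
([317.0, 296.0], [369.5, 5.4], [74, 50], 78.8, [514.0, 521.0, 525.0])
([337.0, 288.0], [384.9, -30.8], [8, 5], 11.3, [510.0, 516.0, 519.0])
([345.0, 297.0], [368.8, -43.3], [38, 14], -11.2, [517.0, 526.0, 531.0])
ball scene
([188.0, 67.0], [352.0, 6.9], [125, 113], -10.2, [488.0, 514.0, 527.0])
([162.0, 87.0], [317.4, -42.5], [25, 5], -16.3, [448.0, 455.0, 462.0])
([192.0, 93.0], [392.6, -8.8], [29, 19], -30.0, [439.0, 447.0, 449.0])
([186.0, 101.0], [384.0, -24.9], [59, 29], 29.3, [411.0, 425.0, 444.0])
([189.0, 95.0], [398.3, -22.0], [13, 8], 59.9, [441.0, 443.0, 446.0])
([208.0, 202.0], [420.6, -11.4], [21, 18], 45.2, [109.0, 118.0, 126.0])
pos [372.6  -6.9 205.4] az 76.2 F [-0.7  0.1 -0.3] w -0.003 t 76.3
3 [[4, 4, 37, np.float64(-0.1)], [4, 4, 37, np.float64(-0.1)], [4, 4, 37, np.float64(-0.1)]]
```

Emit:
{"method": "step_arm", "body": {"steps": [[2,2,12,0],[2,2,12,0],[2,2,12,0],[1.5,1.5,12,0],[1.5,1.5,12,0],[1,1,12,0],[0.5,0.5,12,0],[0,0,6,0]]}}

```text
time: 77.15
tool_pos: [0.3659, 0.0017, 0.1054]
tool_rot: [0.013, 0.121, 0.992, -0.018]
contact_force: [0.2, 1.0, 0.7]
gripper_width: -0.0
```

Emit:
{"method": "step_arm", "body": {"steps": [[0,0,5,0],[0,0,0,0]]}}

```text
time: 77.35
tool_pos: [0.3655, 0.0016, 0.0987]
tool_rot: [0.012, 0.121, 0.992, -0.018]
contact_force: [-0.7, 0.2, 0.8]
gripper_width: 0.0
```

Run:
```python
from h import *
st();plan(366.6,4.1,95,76.5);plan(452,-16.5,97,76.5)
```

```text
pos [365.5   1.6  98.7] lean(tool z xy) mrad [ 19.4 -39.1] j [-0.173 -0.55   2.336 -0.036  1.33  -1.493] vmax 0.013
pos [365.5   1.6  98.7] az 76.1 F [-0.7  0.2  0.8] w 0.0 t 77.3
1 [[np.float64(-0.4), np.float64(2.8), np.float64(3.6), np.float64(-0.4)]]
pos [365.5   1.6  98.7] az 76.1 F [-0.7  0.2  0.8] w 0.0 t 77.3
2 [[-44, 2, 2, np.float64(-0.2)], [-44, 2, 2, np.float64(-0.2)]]
```

Ready behind the ball; pushing along −tool x.

Emit:
{"method": "step_arm", "body": {"steps": [[-12,1,0.5,0],[-12,1,0.5,0],[-12,0.5,0.5,0],[-12,0.5,0,0],[-12,0,0,0],[-12,0,0,0],[-8,0,0,0],[0,0,0,0]]}}

```text
time: 78.15
tool_pos: [0.4495, -0.016, 0.1034]
tool_rot: [0.014, 0.121, 0.992, -0.018]
contact_force: [0.4, 0.2, -0.2]
gripper_width: 0.001
```

Run:
```python
from h import *
st();plan(454,-17,97,76.5)
r,P,T=cloud("scene","s3");m=redm(r)&(P[...,2]>.08)&(P[...,2]<.14)&(P[...,0]<.55)&(P[...,0]>.3)&(abs(P[...,1])<.1);print("ball scene",*rects(m,P,5),sep="\n")
cv2.imwrite('pics/s3c.png',cv2.resize(cv2.imread('pics/s3.png')[160:300,150:310],None,fx=3,fy=3))
```

```text
pos [449.5 -16.  103.4] lean(tool z xy) mrad [ 24.1 -39.9] j [-0.179 -0.289  2.146 -0.037  1.254 -1.496] vmax 0.009
pos [449.5 -16.  103.4] az 76.0 F [ 0.4  0.2 -0.2] w 0.001 t 78.2
1 [[np.float64(-4.4), np.float64(0.3), np.float64(6.5), np.float64(-0.5)]]
ball scene
([217.0, 212.0], [471.7, -27.5], [18, 8], -62.7, [105.0, 114.0, 121.0])
([231.0, 219.0], [530.2, -43.2], [50, 39], 89.4, [99.0, 121.0, 136.0])
```

View pics/s3c.png

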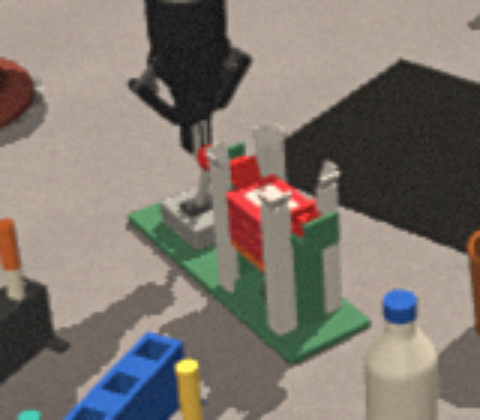

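The finger is against the ball and the lever is past upright. Pushing to the stop, then backing off.

Emit:
{"method": "step_arm", "body": {"steps": [[-6,0,2,0],[-6,0,2,0],[-5,0,1,0],[-5,0,0,0]]}}

```text
time: 78.6
tool_pos: [0.4571, -0.0176, 0.0968]
tool_rot: [-0.007, 0.121, 0.993, -0.016]
contact_force: [-20.5, 4.0, 17.0]
gripper_width: 0.002
```

Emit:
{"method": "step_arm", "body": {"steps": [[15,0,0,0],[20,0,0,0],[20,0,0,0],[20,0,-10,0],[10,0,-30,0],[0,0,-40,0],[0,0,-30,0],[0,0,0,0]]}}

```text
time: 79.4
tool_pos: [0.3728, 0.0072, 0.2093]
tool_rot: [-0.008, 0.121, 0.993, -0.016]
contact_force: [0.0, 0.3, -0.3]
gripper_width: -0.002
```

Run:
```python
from h import *
st()
r,P,T=cloud("scene");m=redm(r)&(P[...,2]>.08)&(P[...,2]<.14)&(P[...,0]<.55)&(P[...,0]>.3)&(abs(P[...,1])<.1);print("ball scene",*rects(m,P,5),sep="\n")
r,P,T=cloud("top","t4");S=(P-np.array([.5805,-.0475,0]))@R.from_euler('z',-13.55,degrees=True).as_matrix()
m=redm(r)&(S[...,2]>.085)&(S[...,2]<.145)&(abs(S[...,0])<.2)&(abs(S[...,1])<.05);print("red top, station frame",*rects(m,S,5),sep="\n")
cv2.imwrite('pics/t4c.png',cv2.resize(cv2.imread('pics/t4.png')[140:310,200:480],None,fx=2.5,fy=2.5))
```

```text
pos [372.8   7.2 209.3] lean(tool z xy) mrad [-19.4 -30.7] j [-0.156 -0.59   2.174 -0.033  1.572 -1.485] vmax 0.054
ball scene
([218.0, 214.0], [481.9, -34.9], [17, 4], -36.6, [106.0, 110.0, 115.0])
([231.0, 219.0], [538.2, -36.4], [60, 30], -51.0, [101.0, 121.0, 136.0])
red top, station frame
([326.0, 209.0], [0.5, 0.8], [125, 57], 1.8, [110.0, 116.0, 135.0])
([317.0, 248.0], [-104.5, 1.0], [23, 21], 78.2, [108.0, 116.0, 120.0])
```

View pics/t4c.png

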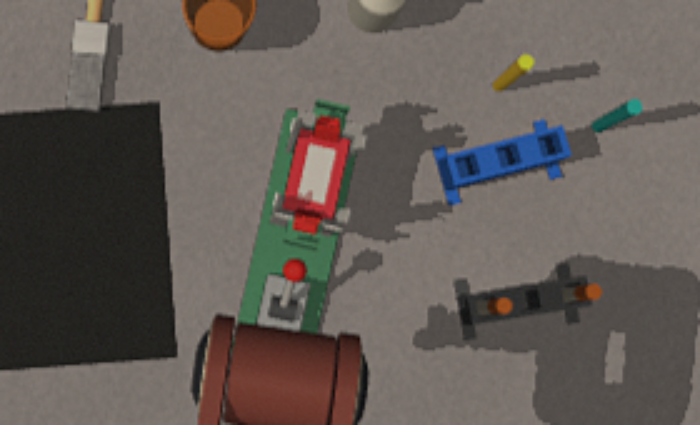

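Ball (294,270) is at station x = −104.5 mm, which is lever ≈ 1.0 rad. Both rods are in the holder at (500,306) and (590,292), the blanks are latched, and the arm is clear.

Emit:
{"method": "step_arm", "body": {"steps": [[0,0,0,0],[0,0,0,0],[0,0,0,0]]}}

```text
time: 79.8
tool_pos: [0.3691, 0.0076, 0.2006]
tool_rot: [-0.015, 0.121, 0.992, -0.016]
contact_force: [-0.3, 0.1, 0.2]
gripper_width: -0.001
```

```bash
python3 -c "
from h import *
st();print(job_done())"
```

```text
pos [369.1   7.6 200.6] lean(tool z xy) mrad [-33.4 -28.6] j [-0.156 -0.585  2.185 -0.033  1.57  -1.485] vmax 0.015
the job is handed in; nothing more can be done
None
```

The feeder is loaded and the job is handed in at 79.8 s of simulated time; `job_done` gave no verdict. There were three red blanks and two orange-topped rods.

- **Blanks:** all three were pushed down and latched one after another. One had been knocked aside on the mat, so I measured it again before gripping it. The last close look showed the top blank level, about 1 mm under the latch line and about 2 mm off centre along the magazine. No red blank is left on the mat.
- **Rods:** both stand in the two outer pockets of the holder, with their tops at 135–136 mm, which puts the lower ends on the pocket floors. The caddy is empty.
- **Lever:** I threw it only after everything was loaded. Its ball measured 104.5 mm on the robot side of the magazine's centre line, which is about 1.0 rad. The push against the stop peaked at roughly 27 N.
- **Left alone:** the tumbler, coolant bottle, brush and the turquoise and yellow look-alikes were not touched. The arm is clear of everything.

The tool picked up a lean of up to about 65 mrad from the step-wise moves. I worked it back to about 20–30 mrad before each blank went in, and no check failed because of it.

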